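# Fetch the drill battery from behind the cans

### The arm

A 6-joint arm with a two-finger parallel gripper is mounted at the origin on the work surface. World frame = base frame: x ahead of the robot, y to its left, z up, the work surface at z = 0. Lengths are in m, angles in rad, forces in N, time in s.
With the tool pointing down it reaches from about 0.3 to 0.875 m from the base axis. Payload 6.4 kg.
Tool frame: the origin (TCP) lies between the finger pads; the fingertips stand 8 mm ahead of it and the grasp point (between the pads) lies 11 mm behind it; z points along the fingers, x is the direction in which the jaws open and shut, and the axes are right-handed (so a half turn about z gives the same grasp; the last joint's range is limited). The gripper opens to 85 mm and grips with 20 to 120 N. Pads are 22 mm wide; open, the fingers measure 114 mm over their backs; the gripper's body (76 mm by 85 mm) begins 54 mm behind the grasp point. The pads swing forward as they close: fully open they stand 13 mm farther back than shut.
Start: joints at [1.126, 0.181, 1.607, -0, 1.354, -0.206], TCP at [0.136, 0.559, 0.239] pointing down, gripper open.
Joint ranges: [-2.99, 2.99], [-0.89, 2.07], [0.3, 2.58], [-1.14, 4.28], [0, 2.63], [-3.12, 3.12]. Speed limits (rad/s): [2.57, 2.57, 3.01, 3.14, 3.14, 3.14].

### API

Orientations are given as a unit quaternion [w, x, y, z].
In Python, from bench import ctrl gives the robot as it stands.
- The arm moves only by the tool drive_tool, never from a script. Its argument "commands" is a list of rows, each an object of numbers: "gripper": the closure, from 0 (fully open) to 1 (shut); "dx", "dy", "dz": the shift along the tool's x, y, z in cm; "turn": the turn about the tool's z in degrees. A call has 1 to 20 rows; each row is the pose to reach, as a shift and turn from the pose commanded when the call began, along the tool's axes at that moment; what a row does not reach only later rows make up. A row lasts 1/8 s, in which the tool goes at most 62.5 mm and 10.7 degrees, less where a joint would pass 70% of its speed; a pose out of reach is approached as far as the arm can. A call with a gripper value outside its range is refused whole. The fingers move at their own pace and stop on an object; the grip force is fixed at half the most. Time passes only in rows, so rows that repeat a pose let the fingers close. It gives the time, the measured TCP pose, the force and the opening at its end, in the units of the state.
- ctrl.get_obs(): the state, without advancing time (a new reading comes with each control period).
- ctrl.camera(name): name is "scene" or "top" or "wrist"; returns a dict with "image" (420x560x3 uint8, red, green, blue), "mtx" (3x3 intrinsics, pixels), "R" (3x3) and "t" (3): a world point X has camera coordinates R X + t. Camera axes: x right, y down, z forward; pixel columns grow to the right and rows downward; lengths in m; the calibration is good to about 2 mm. A picture is of the moment at which its call begins. There is no depth.
- ctrl.hand_in(): hands the job in, once; it reports no verdict.
The state is a dict: "time_s": time; "q": joint angles; "dq": joint speeds; "joint_efforts": joint torques, N m; "eef_pos": TCP position; "eef_rot": TCP orientation; "wrist_force": force on the tool from outside, world axes, zero at the start; "torque": the same for the moment, N m; "opening": opening from 0.0 (shut) to 1.0 (fully open).
Only numpy, scipy, OpenCV 4.12 (cv2) and the standard library are available. Lean on these libraries where they do the work, as an engineer would, in place of code of your own. Each camera call takes 0.05 s, during which the arm holds its last target.

### The job

The spare drill battery has ended up hemmed in by three containers on the metal drip tray. First clear all three containers (spray can, tin, jar) onto the black rubber mat, standing upright, then lift the battery out and seat it in the pocket of the charger; only when it sits there, put each container back upright on the very spot of the tray where it stood at the start. Set things down rather than dropping them, tip nothing over, and leave the tape roll and the socket on the tray where they are.

Things in the scene. Friction and masses are not known exactly. Their poses are not given: they have to be found in the camera images.
- pack: Drill battery pack, black plastic block 66 mm long (its x) by 50 mm wide (its y) by 42 mm high, with a grey stem 36 (x) by 30 (y) mm centred on top, up to 64 mm in all; about 0.45 kg. Stands stem up on the tray, between the three containers. Origin: centre of its underside, z up. Room for the gripper only once the containers are away.
- spray: Spray can, round, 56 mm diameter up to 98 mm, short tapered shoulder, white round cap 44 mm diameter from 106 to 135 mm height; about 0.3 kg. Origin: centre of its underside, z up.
- tin: Rectangular bare metal tin, 62 mm (its x) by 46 mm (its y) by 116 mm high, with a black screw cap 28 mm wide and 14 mm tall, 12 mm off centre towards its +x, on top (130 mm in all); about 0.4 kg. Origin: centre of its underside, z up.
- jar: White round plastic jar, 60 mm diameter, with a black lid 64 mm in diameter from 88 to 118 mm height (top at 118 mm); about 0.35 kg. Origin: centre of its underside, z up.
- tray: Shallow aluminium drip tray, fixed, 280 mm (its x) by 230 mm (its y), floor 3 mm thick, rim 10 mm high. Origin: centre of its underside. The battery stands near its middle; one container stands about 70 mm to the battery's +y side, one 70 mm to its -y side, one 80 mm to its -x side (nearer the robot), which is where varies. The tape roll and the socket stand near its far (+x) edge.
- mat: Black rubber mat, fixed, 320 mm (its x) by 140 mm (its y), 3 mm thick, empty at the start, to the left or the right of the tray: the side area for the containers. Origin: centre of its underside.
- charger: Battery charger, fixed, on the other side of the tray from the mat: black box 120 mm (its x) by 104 mm (its y) by 30 mm high; on its top a grey rim 10 mm high (top at 40 mm above the bench) round a pocket 84 mm (x) by 68 mm (y), whose floor is 30 mm above the bench. The battery goes in stem up with its long side along the pocket's long side, either way round. Origin: centre of its underside, straight below the pocket's centre.
- tape: Roll of brown tape lying flat, 54 mm across, 22 mm high, on the tray near its far edge. Not to be disturbed. Origin: centre of its underside.
- socket: Steel wrench socket standing upright, 28 mm diameter, 32 mm high, on the tray near its far edge. Not to be disturbed. Origin: centre of its underside.

How it is judged:
On the way, in this order (a step that is already met when the one before it is completed fails the run):
1. all three containers stand upright and still on the mat together, the battery not yet taken (within 30 mm of its start) (x of spray in the frame of mat between -0.15 and 0.15 m and y of spray in the frame of mat between -0.06 and 0.06 m and z of each of spray, tin, jar in the frame of mat below 0.008 m and angle between each of spray, tin, jar's own z axis and vertical below 0.1 rad and linear speed of each of spray, tin, jar below 0.03 m/s and x of tin in the frame of mat between -0.15 and 0.15 m and y of tin in the frame of mat between -0.06 and 0.06 m and x of jar in the frame of mat between -0.15 and 0.15 m and y of jar in the frame of mat between -0.06 and 0.06 m and distance of pack from where it was at the start of the episode below 0.03 m), for 0.2 s.
2. the battery is seated in the charger's pocket, the three containers still standing on the mat (horizontal distance between pack and charger below 0.014 m and z of pack in the frame of charger between 0.025 and 0.034 m and angle between each of pack, spray, tin, jar's own z axis and vertical below 0.1 rad and angle between the x axis of pack and the x axis of charger, either way round below 0.35 rad and linear speed of each of pack, spray, tin, jar below 0.03 m/s and x of spray in the frame of mat between -0.15 and 0.15 m and y of spray in the frame of mat between -0.06 and 0.06 m and z of each of spray, tin, jar in the frame of mat below 0.008 m and x of tin in the frame of mat between -0.15 and 0.15 m and y of tin in the frame of mat between -0.06 and 0.06 m and x of jar in the frame of mat between -0.15 and 0.15 m and y of jar in the frame of mat between -0.06 and 0.06 m), for 0.2 s.
At the end, for the whole second after the job is handed in: The battery rests stem up on the charger's pocket floor, within 14 mm of the pocket's centre and 0.35 rad of its long direction (either way round); the spray can, tin and jar each stand upright (within 0.1 rad) within 15 mm of where they stood at the start; all at rest (below 0.03 m/s) (horizontal distance between pack and charger below 0.014 m and z of pack in the frame of charger between 0.025 and 0.034 m and angle between each of pack, spray, tin, jar's own z axis and vertical below 0.1 rad and angle between the x axis of pack and the x axis of charger, either way round below 0.35 rad and linear speed of each of pack, spray, tin, jar below 0.03 m/s and distance of each of spray, tin, jar from where it was at the start of the episode below 0.015 m); the robot touches nothing.
It fails at once if a container or the battery is tipped by more than 0.7 rad (angle between any of spray, tin, jar, pack's own z axis and vertical above 0.7 rad).
It fails at once if a container or the battery is let fall (about 3 cm or more: faster than 0.75 m/s out of the fingers) ((linear speed of spray above 0.75 m/s and contact force between the fingers and spray below 0.1 N) or (linear speed of tin above 0.75 m/s and contact force between the fingers and tin below 0.1 N) or (linear speed of jar above 0.75 m/s and contact force between the fingers and jar below 0.1 N) or (linear speed of pack above 0.75 m/s and contact force between the fingers and pack below 0.1 N)).
It fails at once if the tape roll or the socket is shifted by more than 20 mm (distance of any of tape, socket from where it was at the start of the episode above 0.02 m).
It also fails if it takes over 144 s, if anything falls off the work surface, if the arm or the gripper's body presses on something with over 40 N, if the wrist force passes 120 N, or if a joint passes its speed limit or range.

## Working session

There is one attempt and no reset: what is moved stays moved. The work goes in short steps, Python scripts to look and compute and a tool call to move; the robot and the scene stay as the last step left them, time stands still between calls to the robot, and variables do not carry over. Pictures are saved under pics/ and viewed, and the job is handed in when it is done.

Besides the shell and the picture viewer there is one more tool, called after "Request:" in YAML: its name, and indented under it one key for each argument. drive_tool: Moves the arm, as the interface text tells. Its arguments: {"type":"object","properties":{"commands":{"type":"array","items":{"type":"object","properties":{"gripper":{"type":"number"},"dx":{"type":"number"},"dy":{"type":"number"},"dz":{"type":"number"},"turn":{"type":"number"}}}}},"required":["commands"]}

```bash
ls; mkdir -p pics
python3 - <<'E'
from bench import ctrl
import cv2,numpy as np
print(ctrl.get_obs())
for n in("scene","top","wrist"):
    c=ctrl.camera(n);cv2.imwrite(f"pics/{n}0.png",c["image"][:,:,::-1]);print(n,c["mtx"].tolist(),c["R"].tolist(),c["t"].tolist())
    np.savez(f"{n}0.npz",**c)
E
```

```text
pics
{'time_s': 0.0, 'q': array([ 1.12572370e+00,  1.81565710e-01,  1.60800289e+00,  7.43404673e-06,
        1.35382051e+00, -2.06257984e-01]), 'dq': array([-0.00111193, -0.00029982,  0.00076338,  0.00138864, -0.00099299,
        0.00025632]), 'joint_efforts': array([ 9.51847178e-04, -4.44880128e+01, -3.51338375e+01, -2.77016596e-05,
        9.24492051e-03, -1.06538727e-05]), 'eef_pos': array([0.13573491, 0.55818981, 0.23837275]), 'eef_rot': array([ 3.95298571e-04,  7.86305171e-01,  6.17837657e-01, -8.06574849e-04]), 'wrist_force': array([ 1.10050516, -0.70749738,  0.18467251]), 'torque': array([-0.0197106 , -0.00394495,  0.01259585]), 'opening': 0.9965477767276882}
scene [[387.7585609446618, 0.0, 283.9787865857274], [0.0, 387.7585609446618, 217.31148555842202], [0.0, 0.0, 1.0]] [[-0.3547812254752038, 0.9348978369177333, 0.009814100919410085], [0.7638325483523408, 0.2958855597333498, -0.5735953047391965], [-0.5391568604106619, -0.19600451542713496, -0.8190800387045777]] [0.2123871582476856, -0.4319942012035641, 1.1467709863724387]
top [[431.1606385718746, 0.0, 279.5208881719382], [0.0, 431.1606385718746, 213.9190082739548], [0.0, 0.0, 1.0]] [[-0.007030334785336778, -0.9999629033314169, 0.00497658053385949], [-0.9960014606286236, 0.006559074404367615, -0.08909584147762714], [0.08905989455672274, -0.005583055074229055, -0.996010624781475]] [0.012048229624785392, 0.5956174162049246, 1.0482310228642113]
wrist [[315.0988202271058, 0.0, 289.22105980133705], [0.0, 315.0988202271058, 210.07445351934902], [0.0, 0.0, 1.0]] [[0.2356079367154573, 0.9718454130182939, -0.00232235914279741], [0.9261345216290721, -0.22380052880529913, 0.3036250502731288], [0.29455686718115504, -0.07368728860374439, -0.9527887675107496]] [-0.5730362687051931, -0.04078611936286397, 0.3803020039788359]
```

View pics/scene0.png

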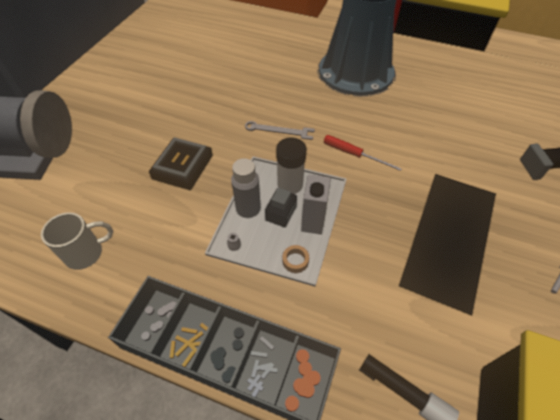

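View pics/top0.png

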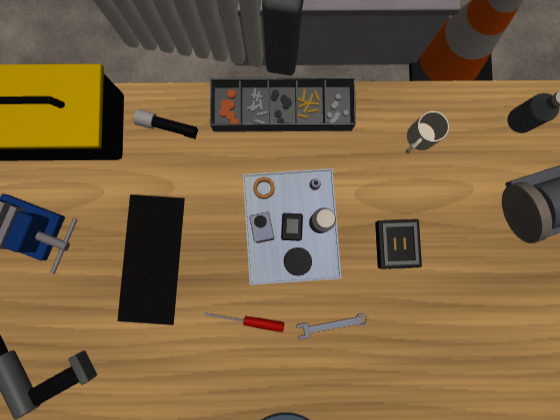

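View pics/wrist0.png

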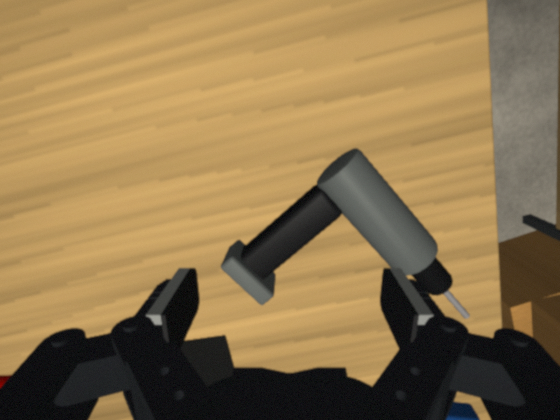

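Top view: the tin is at (261,227), pack at (292,227), spray at (323,220), jar at (298,262), mat at about (152,259) and charger at (399,244). I'll enlarge these areas next.

Run:
```python
import cv2
t=cv2.imread("pics/top0.png");s=cv2.imread("pics/scene0.png")
def crop(im,x0,y0,w,h,k,n):
    c=cv2.resize(im[y0:y0+h,x0:x0+w],None,fx=k,fy=k,interpolation=cv2.INTER_CUBIC)
    for i in range(0,w,10): cv2.putText(c,str(x0+i),(i*k,8),0,.3,(0,255,255),1) if i%20==0 else 0; cv2.line(c,(i*k,10),(i*k,14),(0,255,255),1)
    for i in range(0,h,10): cv2.putText(c,str(y0+i),(0,i*k+3),0,.3,(0,255,255),1)
    cv2.imwrite(f"pics/{n}.png",c)
crop(t,240,165,105,120,5,"t_tray")
crop(t,370,210,60,65,9,"t_chg")
crop(t,110,185,80,145,4,"t_mat")
crop(s,205,130,145,150,4,"s_tray")
```

```text
(no output)
```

View pics/t_tray.png

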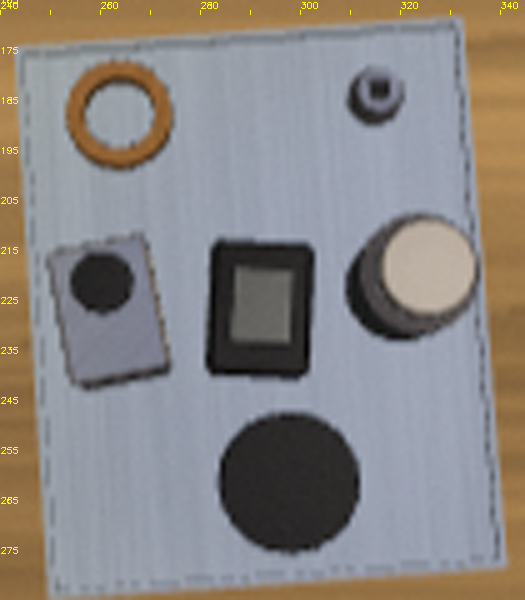

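View pics/s_tray.png

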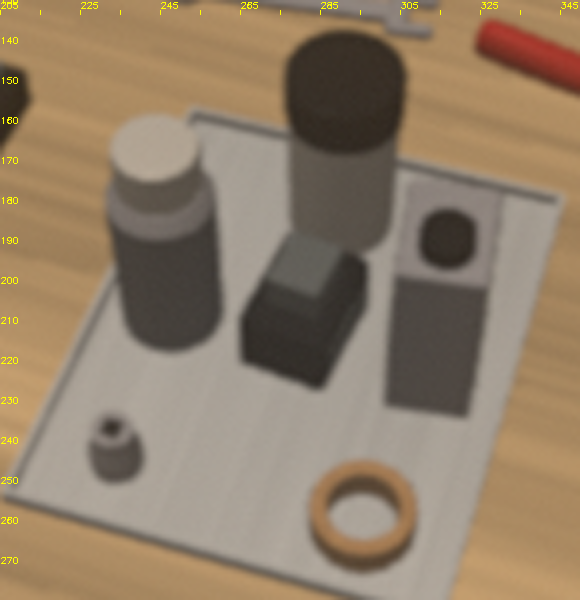

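View pics/t_chg.png

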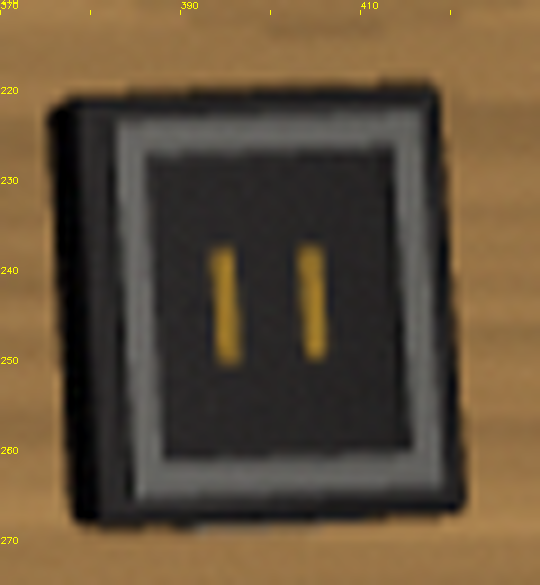

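View pics/t_mat.png

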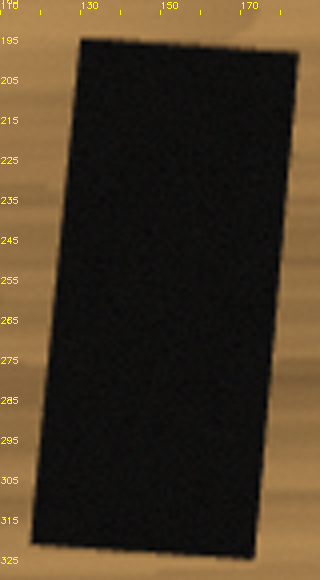

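```bash
cat > h.py <<'E'
import numpy as np,cv2
def ray(c,p):
    d=np.linalg.solve(c["mtx"],[p[0],p[1],1]);R=c["R"];return -R.T@c["t"],R.T@d
def atz(c,p,z):
    o,d=ray(c,p);return o+d*(z-o[2])/d[2]
def tri(*cp):
    A=0;b=0;L=[]
    for c,p in cp:
        o,d=ray(c,p);d=d/np.linalg.norm(d);P=np.eye(3)-np.outer(d,d);A=A+P;b=b+P@o;L.append((P,o))
    X=np.linalg.solve(A,b);return X,[round(float(np.linalg.norm(P@(X-o))*1000),1) for P,o in L]
def proj(c,X):
    p=c["mtx"]@(c["R"]@np.asarray(X,float)+c["t"]);return p[:2]/p[2]
def cr(p,x0,y0,k): return (x0+(p[0]+.5)/k-.5,y0+(p[1]+.5)/k-.5)
def shift(ob,tgt):
    from scipy.spatial.transform import Rotation as Ro
    R=Ro.from_quat(np.roll(ob["eef_rot"],-1)).as_matrix();return R,R.T@(np.asarray(tgt)-ob["eef_pos"])*100
E
python3 - <<'E'
from h import *
np.set_printoptions(precision=4,suppress=True)
T=dict(np.load("top0.npz"));S=dict(np.load("scene0.npz"))
tt=lambda p:cr(p,240,165,5)
ss=lambda p:cr(p,205,130,4)
for n,a,b in [("spraycap",(430,266),(154,149)),("jar",(289,482),(346,92)),("tincap",(102,283),(447,238)),("stem",(262,305),(306,261))]:
    print(n,tri((T,tt(a)),(S,ss(b))))
def quad(n,f,P,z):
    Q=np.array([atz(T,f(p),z) for p in P]);e=np.roll(Q,-1,0)-Q
    print(n,Q.mean(0),"len",np.linalg.norm(e,axis=1),"ang",np.degrees(np.arctan2(e[:,1],e[:,0])));return Q
quad("tin",tt,[(48,250),(143,234),(170,369),(80,386)],.119)
print("tincap",atz(T,tt((102,283)),.133))
quad("stem",tt,[(235,268),(292,268),(291,343),(230,342)],.067)
quad("block",tt,[(212,242),(313,244),(309,377),(209,375)],.045)
print("spray",atz(T,tt((430,266)),.138));print("jar",atz(T,tt((289,482)),.121))
f=lambda p:cr(p,370,210,9)
quad("rim",f,[(117,122),(423,110),(443,487),(137,500)],.04)
quad("pock",f,[(148,155),(395,148),(411,452),(162,460)],.032)
quad("mat",lambda p:cr(p,110,185,4),[(80,38),(299,53),(253,559),(32,544)],.003)
quad("tray",tt,[(15,52),(460,20),(507,568),(50,600)],.01)
print("tape",atz(T,tt((120,115)),.025),"socket",atz(T,tt((380,88)),.035))
from scipy.spatial.transform import Rotation as Ro
print(Ro.from_quat([7.86305171e-01,6.17837657e-01,-8.06574849e-04,3.95298571e-04]).as_matrix())
E
```

```text
spraycap (array([ 0.5764, -0.0942,  0.1347]), [0.4, 0.4])
jar (array([ 0.48  , -0.031 ,  0.1052]), [0.8, 0.8])
tincap (array([0.5706, 0.0528, 0.1259]), [0.1, 0.1])
stem (array([ 0.5636, -0.0209,  0.0667]), [0.6, 0.6])
tin [0.559  0.0493 0.119 ] len [0.0438 0.0627 0.0415 0.0636] ang [ -80.7691 -169.0138  100.2943   13.1255]
tincap [0.5701 0.0525 0.133 ]
stem [ 0.5637 -0.0214  0.067 ] len [0.0273 0.036  0.0292 0.0356] ang [-90.3802 178.6167  88.6709  -4.3401]
block [ 0.5631 -0.0216  0.045 ] len [0.0495 0.0651 0.0488 0.0651] ang [-91.5158 177.6128  88.4614  -1.719 ]
spray [ 0.5763 -0.0942  0.138 ]
jar [ 0.4806 -0.031   0.121 ]
rim [ 0.5202 -0.2882  0.04  ] len [0.0839 0.1025 0.0832 0.1027] ang [ -88.1376 -178.9909   92.0005    1.4041]
pock [ 0.5205 -0.2902  0.032 ] len [0.0682 0.0833 0.0682 0.0835] ang [ -88.7634 -178.9754   91.418     0.9644]
mat [0.4873 0.3321 0.003 ] len [0.1402 0.3178 0.1378 0.3179] ang [-94.3127 175.5642  85.7407  -4.0082]
tray [ 0.5664 -0.0214  0.01  ] len [0.228  0.2784 0.2288 0.2773] ang [ -86.1845 -176.1757   93.5428    3.6416]
tape [0.6624 0.0475 0.025 ] socket [ 0.6737 -0.0824  0.035 ]
[[ 0.2366  0.9716 -0.0008]
 [ 0.9716 -0.2366 -0.0016]
 [-0.0018 -0.0004 -1.    ]]
```

Heights agree with the text for spray, tin and stem. The jar measured 105 mm against the 121 mm expected. My scene reading was too low: the dark ellipse's centre should sit about 13 crop px higher. I'll re-check it later with the wrist camera.

Next I'll move above the tin with the jaw across its 46 mm side.

Request:
drive_tool:
  commands:
    - {"dx": -39.4,"dy": 53.2,"dz": 3.0,"turn": -24.5,"gripper": 0}
    - {"dx": -39.4,"dy": 53.2,"dz": 3.0,"turn": -24.5,"gripper": 0}
    - {"dx": -39.4,"dy": 53.2,"dz": 3.0,"turn": -24.5,"gripper": 0}
    - {"dx": -39.4,"dy": 53.2,"dz": 3.0,"turn": -24.5,"gripper": 0}
    - {"dx": -39.4,"dy": 53.2,"dz": 3.0,"turn": -24.5,"gripper": 0}
    - {"dx": -39.4,"dy": 53.2,"dz": 3.0,"turn": -24.5,"gripper": 0}
    - {"dx": -39.4,"dy": 53.2,"dz": 3.0,"turn": -24.5,"gripper": 0}
    - {"dx": -39.4,"dy": 53.2,"dz": 3.0,"turn": -24.5,"gripper": 0}
    - {"dx": -39.4,"dy": 53.2,"dz": 3.0,"turn": -24.5,"gripper": 0}
    - {"dx": -39.4,"dy": 53.2,"dz": 3.0,"turn": -24.5,"gripper": 0}
    - {"dx": -39.4,"dy": 53.2,"dz": 3.0,"turn": -24.5,"gripper": 0}
    - {"dx": -39.4,"dy": 53.2,"dz": 3.0,"turn": -24.5,"gripper": 0}
    - {"dx": -39.4,"dy": 53.2,"dz": 3.0,"turn": -24.5,"gripper": 0}
    - {"dx": -39.4,"dy": 53.2,"dz": 3.0,"turn": -24.5,"gripper": 0}

```text
time_s: 1.9
eef_pos: [0.5589, 0.0512, 0.2092]
eef_rot: [-0.0, 0.637, 0.771, -0.0]
wrist_force: [-0.4, -0.5, 0.6]
opening: 1.0
```

```bash
cat > look.py <<'E'
import sys
from h import *
from bench import ctrl
np.set_printoptions(precision=4,suppress=True)
n=sys.argv[1]
for cn in sys.argv[2].split(","):
    c=ctrl.camera(cn);cv2.imwrite(f"pics/{n}_{cn}.png",c["image"][:,:,::-1]);np.savez(f"{n}_{cn}.npz",**c)
o=ctrl.get_obs();print(o["time_s"],o["eef_pos"],"op",o["opening"],"F",o["wrist_force"])
R,_=shift(o,[0,0,0]);print("jaw deg",np.degrees(np.arctan2(R[1,0],R[0,0])),"z",R[:,2])
if len(sys.argv)>3:
    print("shift cm",shift(o,[float(v) for v in sys.argv[3:6]])[1])
E
python3 look.py a1 wrist .559 .0493 .079
```

```text
1.95 [0.5591 0.0512 0.2094] op 0.9995111111809376 F [-0.2281 -0.2526  0.2658]
jaw deg 100.91155696537163 z [-0.0001  0.0001 -1.    ]
shift cm [-0.1872 -0.0411 13.0392]
```

View pics/a1_wrist.png

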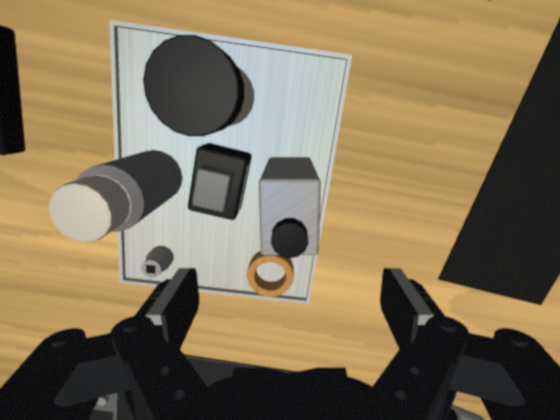

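The wrist view shows the jar lid at about (193,85), tin cap at (290,236), spray cap at (82,211) and stem top at (210,189). Triangulating these against the top view.

Run:
```python
from h import *
np.set_printoptions(precision=4,suppress=True)
T=dict(np.load("top0.npz"));W=dict(np.load("a1_wrist.npz"))
tt=lambda p:cr(p,240,165,5)
for n,a,b in [("spraycap",(430,266),(82,211)),("jar",(289,482),(193,85)),("tincap",(102,283),(290,237)),("stem",(262,305),(210,189))]:
    print(n,tri((T,tt(a)),(W,b)))
print("campos",-W["R"].T@W["t"])
Q=np.array([atz(W,p,.119) for p in [(260,180),(320,180),(318,254),(261,250)]]);print(Q,Q.mean(0))
```

```text
spraycap (array([ 0.5768, -0.0945,  0.1341]), [0.2, 0.2])
jar (array([ 0.4802, -0.0312,  0.117 ]), [0.3, 0.3])
tincap (array([0.5703, 0.0527, 0.13  ]), [0.1, 0.1])
stem (array([ 0.5636, -0.0216,  0.068 ]), [0.3, 0.3])
campos [0.4831 0.0353 0.3442]
[[0.535  0.0237 0.119 ]
 [0.5267 0.0665 0.119 ]
 [0.5847 0.0779 0.119 ]
 [0.5898 0.0335 0.119 ]] [0.559  0.0504 0.119 ]
```

Request:
drive_tool:
  commands:
    - {"dx": -0.1,"dz": 4,"gripper": 0}
    - {"dx": -0.1,"dz": 7,"gripper": 0}
    - {"dx": -0.1,"dz": 10,"gripper": 0}
    - {"dx": -0.1,"dz": 12,"gripper": 0}
    - {"dx": -0.1,"dz": 13,"gripper": 0}
    - {"dx": -0.1,"dz": 13,"gripper": 0}
    - {"dx": -0.1,"dz": 13,"gripper": 0.3}
    - {"dx": -0.1,"dz": 13,"gripper": 1}
    - {"dx": -0.1,"dz": 13,"gripper": 1}
    - {"dx": -0.1,"dz": 13,"gripper": 1}
    - {"dx": -0.1,"dz": 13,"gripper": 1}
    - {"dx": -0.1,"dz": 13,"gripper": 1}

```text
invalid input at $.commands[0]: expected keys gripper, dx, dy, dz, turn
```

```bash
python3 look.py a2 wrist,scene .587 .325 .079
```

```text
2.05 [0.5593 0.0511 0.2095] op 1.0028730240877277 F [-0.2307 -0.2725 -0.3928]
jaw deg 100.90980469506349 z [ 0.0002 -0.     -1.    ]
shift cm [26.3751  7.9029 13.0519]
```

View pics/a2_wrist.png

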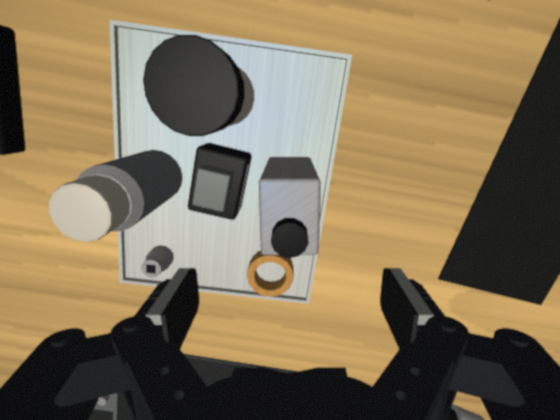

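The call was refused because every row needs all five keys. Nothing moved, and the view is unchanged.

Request:
drive_tool:
  commands:
    - {"dx": -0.1,"dy": 0,"dz": 4,"turn": 0,"gripper": 0}
    - {"dx": -0.1,"dy": 0,"dz": 7,"turn": 0,"gripper": 0}
    - {"dx": -0.1,"dy": 0,"dz": 10,"turn": 0,"gripper": 0}
    - {"dx": -0.1,"dy": 0,"dz": 12,"turn": 0,"gripper": 0}
    - {"dx": -0.1,"dy": 0,"dz": 13,"turn": 0,"gripper": 0}
    - {"dx": -0.1,"dy": 0,"dz": 13,"turn": 0,"gripper": 0}
    - {"dx": -0.1,"dy": 0,"dz": 13,"turn": 0,"gripper": 0.3}
    - {"dx": -0.1,"dy": 0,"dz": 13,"turn": 0,"gripper": 1}
    - {"dx": -0.1,"dy": 0,"dz": 13,"turn": 0,"gripper": 1}
    - {"dx": -0.1,"dy": 0,"dz": 13,"turn": 0,"gripper": 1}
    - {"dx": -0.1,"dy": 0,"dz": 13,"turn": 0,"gripper": 1}
    - {"dx": -0.1,"dy": 0,"dz": 13,"turn": 0,"gripper": 1}

```text
time_s: 3.55
eef_pos: [0.5606, 0.0494, 0.0804]
eef_rot: [0.001, 0.637, 0.771, 0.001]
wrist_force: [-0.9, 2.7, 5.7]
opening: 0.53
```

```bash
python3 look.py a3 wrist,scene .587 .325 .079
```

```text
3.65 [0.5605 0.0494 0.0804] op 0.5321456494903521 F [-0.5808  2.4341  5.9706]
jaw deg 100.81845467289155 z [ 0.0016  0.0004 -1.    ]
shift cm [26.5741  7.7715  0.154 ]
```

View pics/a3_wrist.png

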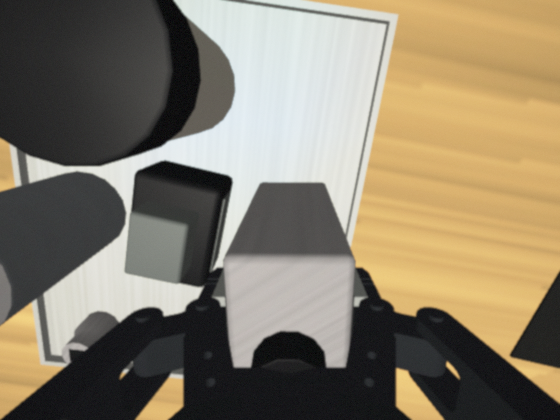

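The tin is held: opening 0.53, about 45 mm. Now I'll lift it and carry it to the mat's far slot.

Request:
drive_tool:
  commands:
    - {"dx": 0,"dy": 0,"dz": -2,"turn": 0,"gripper": 1}
    - {"dx": 0,"dy": 0,"dz": -5,"turn": 0,"gripper": 1}
    - {"dx": 2,"dy": 0.6,"dz": -6,"turn": 0,"gripper": 1}
    - {"dx": 6,"dy": 1.8,"dz": -6,"turn": 0,"gripper": 1}
    - {"dx": 11,"dy": 3.2,"dz": -6,"turn": 0,"gripper": 1}
    - {"dx": 16,"dy": 4.7,"dz": -6,"turn": 0,"gripper": 1}
    - {"dx": 21,"dy": 6.2,"dz": -6,"turn": 0,"gripper": 1}
    - {"dx": 25,"dy": 7.3,"dz": -6,"turn": 0,"gripper": 1}
    - {"dx": 26.5,"dy": 7.8,"dz": -5,"turn": 0,"gripper": 1}
    - {"dx": 26.5,"dy": 7.8,"dz": -3,"turn": 0,"gripper": 1}
    - {"dx": 26.5,"dy": 7.8,"dz": -1.5,"turn": 0,"gripper": 1}
    - {"dx": 26.5,"dy": 7.8,"dz": -0.6,"turn": 0,"gripper": 1}
    - {"dx": 26.5,"dy": 7.8,"dz": -0.2,"turn": 0,"gripper": 1}
    - {"dx": 26.5,"dy": 7.8,"dz": 0,"turn": 0,"gripper": 1}
    - {"dx": 26.5,"dy": 7.8,"dz": 0,"turn": 0,"gripper": 1}

```text
time_s: 5.52
eef_pos: [0.5875, 0.3238, 0.0805]
eef_rot: [0.001, 0.637, 0.771, 0.0]
wrist_force: [-1.9, -1.4, 0.1]
opening: 0.532
```

```bash
python3 look.py a4 wrist,scene .587 .325 .079
```

```text
5.625 [0.5875 0.3238 0.0804] op 0.5333366921900589 F [-1.9509 -3.1578  1.7565]
jaw deg 100.81166993313076 z [ 0.0016 -0.0001 -1.    ]
shift cm [ 0.1311 -0.025   0.1427]
```

View pics/a4_scene.png

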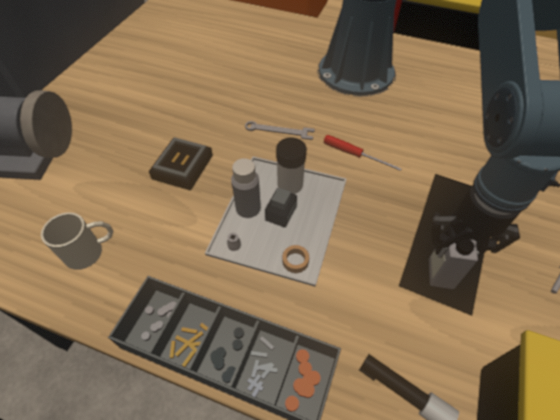

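The scene shows the tin upright on the mat at about (452,265). The upward force says it is supported, so I'll release, rise and head for the jar.

Request:
drive_tool:
  commands:
    - {"dx": 0,"dy": 0,"dz": 0,"turn": 0,"gripper": 0.3}
    - {"dx": 0,"dy": 0,"dz": 0,"turn": 0,"gripper": 0}
    - {"dx": 0,"dy": 0,"dz": 0,"turn": 0,"gripper": 0}
    - {"dx": 0,"dy": 0,"dz": 0,"turn": 0,"gripper": 0}
    - {"dx": 0,"dy": 0,"dz": -2,"turn": 0,"gripper": 0}
    - {"dx": 0,"dy": 0,"dz": -6,"turn": 0,"gripper": 0}
    - {"dx": 0,"dy": 0,"dz": -11,"turn": 0,"gripper": 0}
    - {"dx": 0,"dy": 0,"dz": -13,"turn": 0,"gripper": 0}
    - {"dx": 0,"dy": 0,"dz": -13,"turn": 0,"gripper": 0}

```text
time_s: 6.75
eef_pos: [0.5878, 0.3244, 0.212]
eef_rot: [0.001, 0.637, 0.771, 0.002]
wrist_force: [-0.1, 0.0, -0.9]
opening: 0.999
```

```bash
python3 look.py a5 top .4805 -.031 .2
```

```text
6.8 [0.5867 0.324  0.2094] op 0.9978998747053314 F [-0.113   0.0139 -0.76  ]
jaw deg 100.81563201551334 z [ 0.0005  0.0002 -1.    ]
shift cm [-32.8723 -17.0926   0.931 ]
```

View pics/a5_top.png

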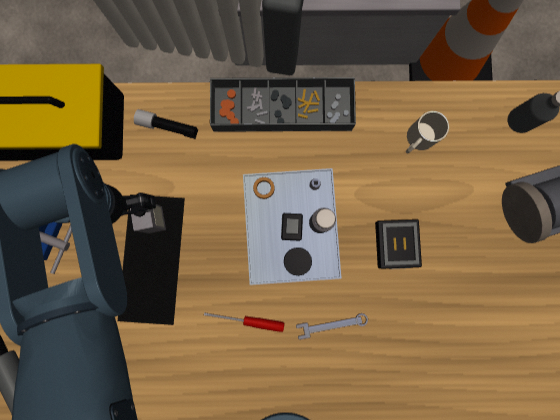

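The top view shows the tin standing on the mat at about (148,218). Moving above the jar with the jaw along y.

Request:
drive_tool:
  commands:
    - {"dx": -32.9,"dy": -17.1,"dz": 0.9,"turn": 10.8,"gripper": 0}
    - {"dx": -32.9,"dy": -17.1,"dz": 0.9,"turn": 10.8,"gripper": 0}
    - {"dx": -32.9,"dy": -17.1,"dz": 0.9,"turn": 10.8,"gripper": 0}
    - {"dx": -32.9,"dy": -17.1,"dz": 0.9,"turn": 10.8,"gripper": 0}
    - {"dx": -32.9,"dy": -17.1,"dz": 0.9,"turn": 10.8,"gripper": 0}
    - {"dx": -32.9,"dy": -17.1,"dz": 0.9,"turn": 10.8,"gripper": 0}
    - {"dx": -32.9,"dy": -17.1,"dz": 0.9,"turn": 10.8,"gripper": 0}
    - {"dx": -32.9,"dy": -17.1,"dz": 0.9,"turn": 10.8,"gripper": 0}
    - {"dx": -32.9,"dy": -17.1,"dz": 0.9,"turn": 10.8,"gripper": 0}
    - {"dx": -32.9,"dy": -17.1,"dz": 0.9,"turn": 10.8,"gripper": 0}

```text
time_s: 8.05
eef_pos: [0.4807, -0.03, 0.2]
eef_rot: [-0.0, 0.706, 0.708, -0.0]
wrist_force: [-0.7, -0.5, -0.3]
opening: 1.005
```

```bash
python3 look.py a6 wrist .4803 -.0311 .090
```

```text
8.1 [ 0.4807 -0.0302  0.2001] op 0.9986101299093106 F [-0.5455 -0.6414 -0.0281]
jaw deg 90.13654949183082 z [-0.0004  0.0002 -1.    ]
shift cm [-0.0964 -0.0337 11.0067]
```

View pics/a6_wrist.png

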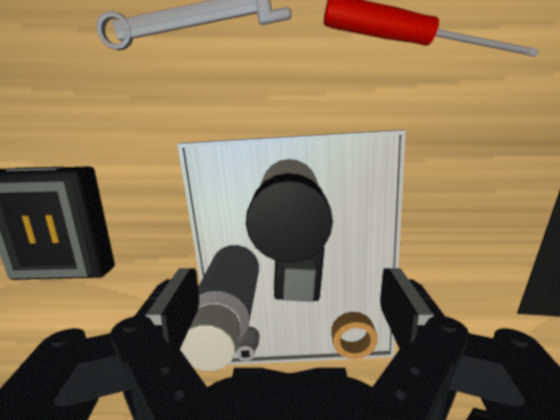

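The jar lid centre is at (289,219), in line with the jaw centre at x≈290. Descending.

Request:
drive_tool:
  commands:
    - {"dx": -0.1,"dy": 0,"dz": 4,"turn": 0,"gripper": 0}
    - {"dx": -0.1,"dy": 0,"dz": 7,"turn": 0,"gripper": 0}
    - {"dx": -0.1,"dy": 0,"dz": 9.5,"turn": 0,"gripper": 0}
    - {"dx": -0.1,"dy": 0,"dz": 11,"turn": 0,"gripper": 0}
    - {"dx": -0.1,"dy": 0,"dz": 11,"turn": 0,"gripper": 0}
    - {"dx": -0.1,"dy": 0,"dz": 11,"turn": 0,"gripper": 0.15}
    - {"dx": -0.1,"dy": 0,"dz": 11,"turn": 0,"gripper": 0.3}
    - {"dx": -0.1,"dy": 0,"dz": 11,"turn": 0,"gripper": 1}
    - {"dx": -0.1,"dy": 0,"dz": 11,"turn": 0,"gripper": 1}
    - {"dx": -0.1,"dy": 0,"dz": 11,"turn": 0,"gripper": 1}
    - {"dx": -0.1,"dy": 0,"dz": 11,"turn": 0,"gripper": 1}

```text
time_s: 9.48
eef_pos: [0.4817, -0.0323, 0.0919]
eef_rot: [0.001, 0.707, 0.707, 0.001]
wrist_force: [-1.0, 2.5, 4.6]
opening: 0.736
```

```bash
python3 look.py a7 wrist .3876 .3394 .09
```

```text
9.525 [ 0.4817 -0.0323  0.0918] op 0.7364039314129406 F [-0.8884  2.4795  5.4885]
jaw deg 90.01538308245429 z [ 0.0027 -0.0003 -1.    ]
shift cm [37.1715 -9.3977  0.1486]
```

View pics/a7_wrist.png

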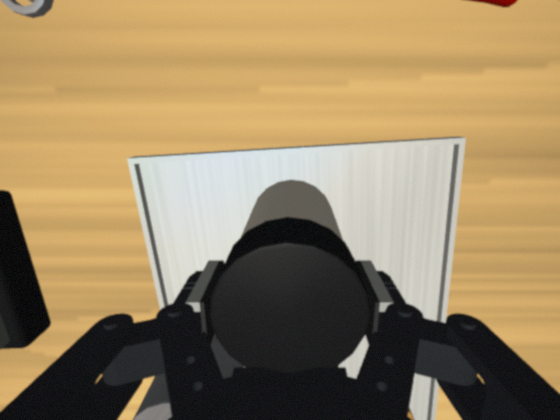

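The jar lid is held: opening 0.736, about 63 mm. Carrying it to the mat's near slot.

Request:
drive_tool:
  commands:
    - {"dx": 0,"dy": 0,"dz": -2,"turn": 0,"gripper": 1}
    - {"dx": 0,"dy": 0,"dz": -5,"turn": 0,"gripper": 1}
    - {"dx": 3,"dy": -0.8,"dz": -6,"turn": 0,"gripper": 1}
    - {"dx": 8,"dy": -2,"dz": -6,"turn": 0,"gripper": 1}
    - {"dx": 13,"dy": -3.3,"dz": -6,"turn": 0,"gripper": 1}
    - {"dx": 18,"dy": -4.5,"dz": -6,"turn": 0,"gripper": 1}
    - {"dx": 23,"dy": -5.8,"dz": -6,"turn": 0,"gripper": 1}
    - {"dx": 28,"dy": -7.1,"dz": -6,"turn": 0,"gripper": 1}
    - {"dx": 33,"dy": -8.4,"dz": -6,"turn": 0,"gripper": 1}
    - {"dx": 36,"dy": -9.1,"dz": -6,"turn": 0,"gripper": 1}
    - {"dx": 37.2,"dy": -9.4,"dz": -5,"turn": 0,"gripper": 1}
    - {"dx": 37.2,"dy": -9.4,"dz": -3,"turn": 0,"gripper": 1}
    - {"dx": 37.2,"dy": -9.4,"dz": -1.5,"turn": 0,"gripper": 1}
    - {"dx": 37.2,"dy": -9.4,"dz": -0.6,"turn": 0,"gripper": 1}
    - {"dx": 37.2,"dy": -9.4,"dz": -0.2,"turn": 0,"gripper": 1}
    - {"dx": 37.2,"dy": -9.4,"dz": 0,"turn": 0,"gripper": 1}
    - {"dx": 37.2,"dy": -9.4,"dz": 0,"turn": 0,"gripper": 1}

```text
time_s: 11.65
eef_pos: [0.387, 0.3393, 0.0919]
eef_rot: [0.001, 0.707, 0.707, -0.0]
wrist_force: [-3.7, -3.4, 6.2]
opening: 0.73
```

```bash
python3 look.py a8 scene,top .3876 .3394 .09
```

```text
11.75 [0.387  0.3393 0.0919] op 0.7370328174781583 F [-3.5146 -3.8412  7.5538]
jaw deg 90.01149324795229 z [ 0.0006 -0.0009 -1.    ]
shift cm [0.0126 0.0595 0.1898]
```

View pics/a8_scene.png

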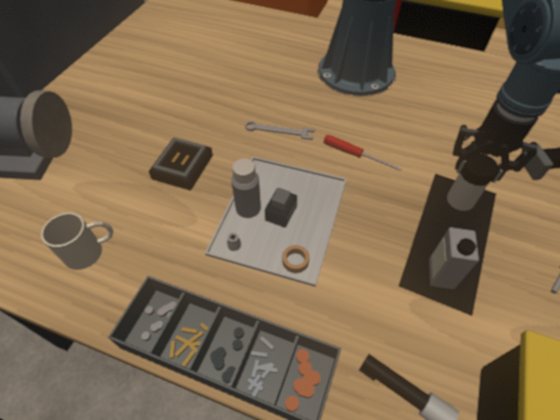

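The jar stands on the mat with its base at about (463,203). The tin is upright and the pack hasn't moved. Releasing and rising.

Request:
drive_tool:
  commands:
    - {"dx": 0,"dy": 0,"dz": 0,"turn": 0,"gripper": 0.2}
    - {"dx": 0,"dy": 0,"dz": 0,"turn": 0,"gripper": 0}
    - {"dx": 0,"dy": 0,"dz": 0,"turn": 0,"gripper": 0}
    - {"dx": 0,"dy": 0,"dz": 0,"turn": 0,"gripper": 0}
    - {"dx": 0,"dy": 0,"dz": -2,"turn": 0,"gripper": 0}
    - {"dx": 0,"dy": 0,"dz": -6,"turn": 0,"gripper": 0}
    - {"dx": 0,"dy": 0,"dz": -11,"turn": 0,"gripper": 0}
    - {"dx": 0,"dy": 0,"dz": -12,"turn": 0,"gripper": 0}
    - {"dx": 0,"dy": 0,"dz": -12,"turn": 0,"gripper": 0}

```text
time_s: 12.88
eef_pos: [0.3867, 0.3399, 0.2107]
eef_rot: [0.0, 0.707, 0.707, 0.001]
wrist_force: [0.5, -0.3, -1.2]
opening: 0.999
```

```bash
python3 look.py a9 top .5766 -.0943 .21
```

```text
12.925 [0.386  0.3395 0.2094] op 1.000134863655514 F [ 0.3972 -0.1032 -0.0398]
jaw deg 90.0198413292913 z [-0.0009 -0.0005 -1.    ]
shift cm [-43.3854  19.044   -0.0528]
```

Request:
drive_tool:
  commands:
    - {"dx": -43.4,"dy": 19.0,"dz": 0,"turn": 0,"gripper": 0}
    - {"dx": -43.4,"dy": 19.0,"dz": 0,"turn": 0,"gripper": 0}
    - {"dx": -43.4,"dy": 19.0,"dz": 0,"turn": 0,"gripper": 0}
    - {"dx": -43.4,"dy": 19.0,"dz": 0,"turn": 0,"gripper": 0}
    - {"dx": -43.4,"dy": 19.0,"dz": 0,"turn": 0,"gripper": 0}
    - {"dx": -43.4,"dy": 19.0,"dz": 0,"turn": 0,"gripper": 0}
    - {"dx": -43.4,"dy": 19.0,"dz": 0,"turn": 0,"gripper": 0}
    - {"dx": -43.4,"dy": 19.0,"dz": 0,"turn": 0,"gripper": 0}
    - {"dx": -43.4,"dy": 19.0,"dz": 0,"turn": 0,"gripper": 0}
    - {"dx": -43.4,"dy": 19.0,"dz": 0,"turn": 0,"gripper": 0}
    - {"dx": -43.4,"dy": 19.0,"dz": 0,"turn": 0,"gripper": 0}

```text
time_s: 14.3
eef_pos: [0.5759, -0.0928, 0.2096]
eef_rot: [-0.001, 0.706, 0.708, -0.0]
wrist_force: [-0.5, 0.8, 0.0]
opening: 0.999
```

```bash
python3 look.py a10 wrist .5766 -.0943 .115
```

```text
14.35 [ 0.5761 -0.0928  0.2099] op 1.0007302119197226 F [-0.9332  0.4184 -1.1556]
jaw deg 90.11444425918063 z [-0.0007  0.0004 -1.    ]
shift cm [-0.1509  0.0559  9.4899]
```

View pics/a10_wrist.png

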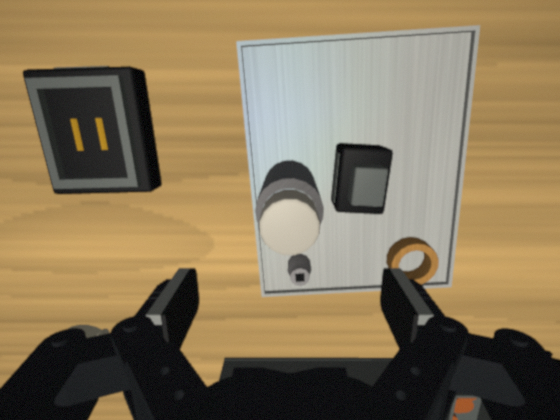

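The spray cap is at (290,225), on the jaw line. The charger rim corners are at about (28,78), (126,76), (148,186) and (54,192), which gives a second view of its height.

Request:
drive_tool:
  commands:
    - {"dx": -0.1,"dy": 0.05,"dz": 4,"turn": 0,"gripper": 0}
    - {"dx": -0.1,"dy": 0.05,"dz": 7,"turn": 0,"gripper": 0}
    - {"dx": -0.1,"dy": 0.05,"dz": 9,"turn": 0,"gripper": 0}
    - {"dx": -0.1,"dy": 0.05,"dz": 9.5,"turn": 0,"gripper": 0}
    - {"dx": -0.1,"dy": 0.05,"dz": 9.5,"turn": 0,"gripper": 0.2}
    - {"dx": -0.1,"dy": 0.05,"dz": 9.5,"turn": 0,"gripper": 0.4}
    - {"dx": -0.1,"dy": 0.05,"dz": 9.5,"turn": 0,"gripper": 1}
    - {"dx": -0.1,"dy": 0.05,"dz": 9.5,"turn": 0,"gripper": 1}
    - {"dx": -0.1,"dy": 0.05,"dz": 9.5,"turn": 0,"gripper": 1}
    - {"dx": -0.1,"dy": 0.05,"dz": 9.5,"turn": 0,"gripper": 1}
    - {"dx": -0.1,"dy": 0.05,"dz": 9.5,"turn": 0,"gripper": 1}

```text
time_s: 15.72
eef_pos: [0.578, -0.0952, 0.1169]
eef_rot: [0.001, 0.707, 0.707, 0.001]
wrist_force: [-0.0, 1.2, 5.8]
opening: 0.5
```

```bash
python3 look.py a11 wrist,scene .4873 .3321 .115
python3 - <<'E'
from h import *
T=dict(np.load("top0.npz"));W=dict(np.load("a10_wrist.npz"))
f=lambda p:cr(p,370,210,9)
# wrist: up=-x, left=-y ; top: up=+x, left=+y
for a,b in zip([(423,110),(117,122),(137,500),(443,487)],[(54,192),(148,186),(126,76),(28,78)]): print(tri((T,f(a)),(W,b)))
E
```

```text
15.825 [ 0.5781 -0.0952  0.1169] op 0.49746870655912107 F [-0.5474  1.6716  5.9153]
jaw deg 90.01612564222908 z [ 0.0025 -0.0003 -1.    ]
shift cm [42.7352 -9.066   0.1515]
(array([ 0.57470043, -0.32759577,  0.04184095]), [2.2, 2.2])
(array([ 0.57510367, -0.25023642,  0.0093879 ]), [3.8, 3.8])
(array([ 0.46665485, -0.25627666,  0.00572946]), [0.3, 0.3])
(array([ 0.47077622, -0.33332978,  0.03278512]), [0.6, 0.6])
```

View pics/a11_wrist.png

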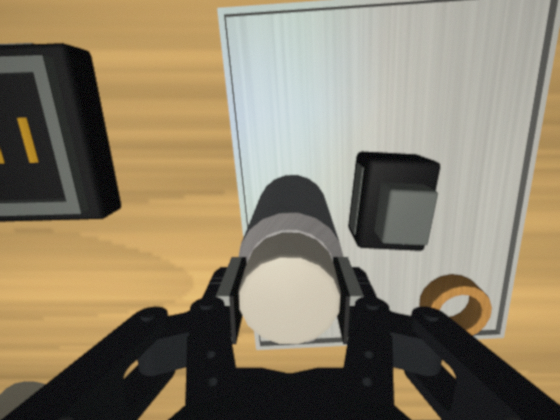

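View pics/a11_scene.png

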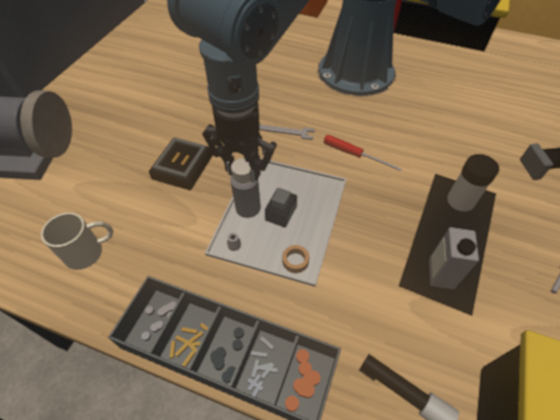

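The spray is gripped: opening 0.497, about 42 mm. My coarse charger corners were inconsistent, so I'll re-read them in a crop before the battery step. Carrying the spray over the pack to the middle slot.

Request:
drive_tool:
  commands:
    - {"dx": 0,"dy": 0,"dz": -2,"turn": 0,"gripper": 1}
    - {"dx": 0,"dy": 0,"dz": -5,"turn": 0,"gripper": 1}
    - {"dx": 0,"dy": 0,"dz": -9,"turn": 0,"gripper": 1}
    - {"dx": 2,"dy": -1,"dz": -10,"turn": 0,"gripper": 1}
    - {"dx": 6,"dy": -3,"dz": -10,"turn": 0,"gripper": 1}
    - {"dx": 11,"dy": -5,"dz": -10,"turn": 0,"gripper": 1}
    - {"dx": 16,"dy": -7,"dz": -10,"turn": 0,"gripper": 1}
    - {"dx": 21,"dy": -8.5,"dz": -10,"turn": 0,"gripper": 1}
    - {"dx": 26,"dy": -9.1,"dz": -10,"turn": 0,"gripper": 1}
    - {"dx": 31,"dy": -9.1,"dz": -10,"turn": 0,"gripper": 1}
    - {"dx": 36,"dy": -9.1,"dz": -9,"turn": 0,"gripper": 1}
    - {"dx": 40,"dy": -9.1,"dz": -8,"turn": 0,"gripper": 1}
    - {"dx": 42.2,"dy": -9.1,"dz": -6,"turn": 0,"gripper": 1}
    - {"dx": 42.7,"dy": -9.1,"dz": -4,"turn": 0,"gripper": 1}
    - {"dx": 42.7,"dy": -9.1,"dz": -2,"turn": 0,"gripper": 1}
    - {"dx": 42.7,"dy": -9.1,"dz": -0.8,"turn": 0,"gripper": 1}
    - {"dx": 42.7,"dy": -9.1,"dz": -0.3,"turn": 0,"gripper": 1}
    - {"dx": 42.7,"dy": -9.1,"dz": 0,"turn": 0,"gripper": 1}
    - {"dx": 42.7,"dy": -9.1,"dz": 0,"turn": 0,"gripper": 1}

```text
time_s: 18.2
eef_pos: [0.4868, 0.3314, 0.1168]
eef_rot: [0.001, 0.707, 0.707, 0.001]
wrist_force: [-1.6, -2.0, 4.3]
opening: 0.499
```

```bash
python3 look.py a12 scene .4873 .3321 .115
python3 - <<'E'
import cv2
t=cv2.imread("pics/a10_wrist.png")
c=cv2.resize(t[55:205,15:175],None,fx=5,fy=5,interpolation=cv2.INTER_CUBIC)[:600]
cv2.imwrite("pics/w_chg.png",cv2.resize(t[60:200,15:175],None,fx=4,fy=4,interpolation=cv2.INTER_CUBIC))
E
```

```text
18.25 [0.4868 0.3315 0.1169] op 0.5020750470397336 F [-2.3384 -2.1719  6.3044]
jaw deg 90.00663763266726 z [ 0.0017 -0.0001 -1.    ]
shift cm [0.0636 0.0518 0.1878]
```

View pics/a12_scene.png

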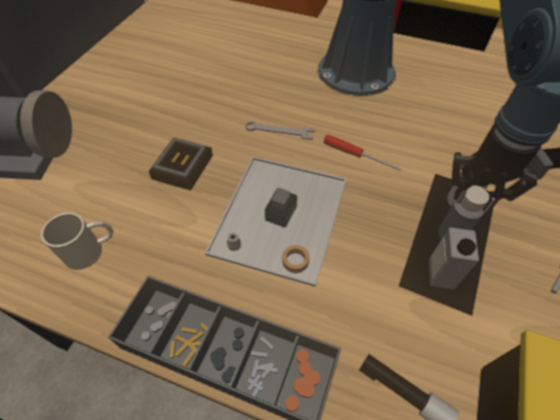

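View pics/w_chg.png

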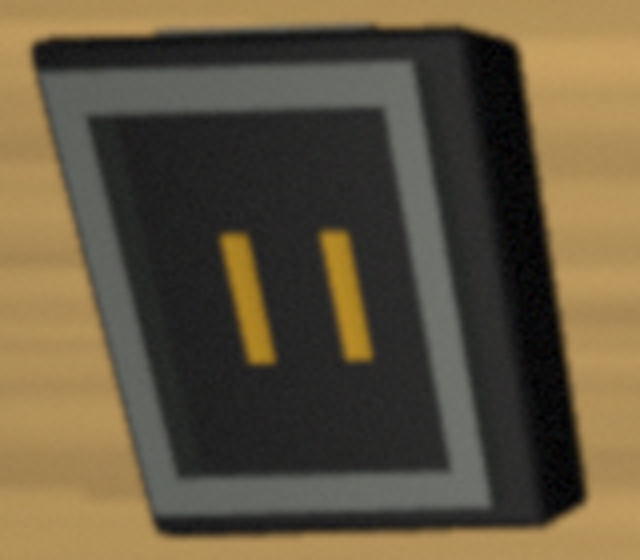

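The spray stands upright in the middle slot. Releasing and rising while I re-triangulate the charger from the enlarged crop. Its rim corners there are (38,70), (415,60), (492,508) and (158,517).

Request:
drive_tool:
  commands:
    - {"dx": 0,"dy": 0,"dz": 0,"turn": 0,"gripper": 0.4}
    - {"dx": 0,"dy": 0,"dz": 0,"turn": 0,"gripper": 0.2}
    - {"dx": 0,"dy": 0,"dz": 0,"turn": 0,"gripper": 0}
    - {"dx": 0,"dy": 0,"dz": 0,"turn": 0,"gripper": 0}
    - {"dx": 0,"dy": 0,"dz": -2,"turn": 0,"gripper": 0}
    - {"dx": 0,"dy": 0,"dz": -6,"turn": 0,"gripper": 0}
    - {"dx": 0,"dy": 0,"dz": -9,"turn": 0,"gripper": 0}
    - {"dx": 0,"dy": 0,"dz": -9,"turn": 0,"gripper": 0}

```text
time_s: 19.25
eef_pos: [0.488, 0.3328, 0.2099]
eef_rot: [0.001, 0.707, 0.707, 0.004]
wrist_force: [0.2, 0.4, -0.1]
opening: 1.001
```

```bash
python3 look.py a13 top,wrist .5633 -.0216 .15
python3 - <<'E'
from h import *
T=dict(np.load("top0.npz"));W=dict(np.load("a10_wrist.npz"))
f=lambda p:cr(p,370,210,9)
g=lambda p:cr(p,15,60,4)
X=[]
for a,b in zip([(423,110),(117,122),(137,500),(443,487)],[(158,517),(492,508),(415,60),(38,70)]): r=tri((T,f(a)),(W,g(b)));print(r);X.append(r[0])
print(np.mean(X,0))
for b in [(158,517),(492,508),(415,60),(38,70)]: print(atz(W,g(b),.04))
E
```

```text
19.35 [0.486  0.3318 0.2058] op 1.0004640848880033 F [-0.3661 -0.6206  0.5274]
jaw deg 90.02076860423887 z [ 0.0009  0.0004 -1.    ]
shift cm [-35.3452   7.7133   5.5769]
(array([ 0.57381294, -0.32961343,  0.03733976]), [0.9, 0.9])
(array([ 0.57086286, -0.24483335,  0.03941531]), [0.9, 0.9])
(array([ 0.46786023, -0.24932526,  0.03416188]), [0.6, 0.6])
(array([ 0.47085393, -0.33085972,  0.04030166]), [0.5, 0.5])
[ 0.52084749 -0.28865794  0.03780465]
[ 0.57393472 -0.32722049  0.04      ]
[ 0.57141964 -0.24401084  0.04      ]
[ 0.4690053  -0.24656506  0.04      ]
[ 0.47130317 -0.33116635  0.04      ]
```

View pics/a13_wrist.png

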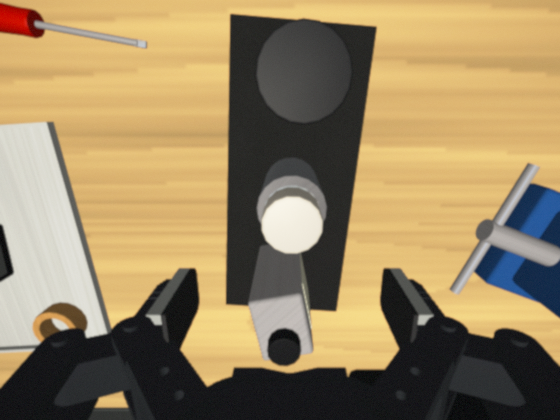

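The wrist view shows all three containers upright on the mat: jar (304,72), spray (292,222) and tin (285,315). The charger centre comes out at (0.5206, -0.2885) with the rim at about 0.038, which matches the given 40 mm. Moving to the pack.

Request:
drive_tool:
  commands:
    - {"dx": -35.35,"dy": 7.7,"dz": 0,"turn": 2,"gripper": 0}
    - {"dx": -35.35,"dy": 7.7,"dz": 0,"turn": 2,"gripper": 0}
    - {"dx": -35.35,"dy": 7.7,"dz": 0,"turn": 2,"gripper": 0}
    - {"dx": -35.35,"dy": 7.7,"dz": 0,"turn": 2,"gripper": 0}
    - {"dx": -35.35,"dy": 7.7,"dz": 0,"turn": 2,"gripper": 0}
    - {"dx": -35.35,"dy": 7.7,"dz": 0,"turn": 2,"gripper": 0}
    - {"dx": -35.35,"dy": 7.7,"dz": 3,"turn": 2,"gripper": 0}
    - {"dx": -35.35,"dy": 7.7,"dz": 5.5,"turn": 2,"gripper": 0}
    - {"dx": -35.35,"dy": 7.7,"dz": 5.5,"turn": 2,"gripper": 0}

```text
time_s: 20.48
eef_pos: [0.5604, -0.0213, 0.1468]
eef_rot: [-0.003, 0.719, 0.695, -0.002]
wrist_force: [0.8, 1.1, 0.3]
opening: 0.999
```

```bash
python3 look.py a14 wrist .5633 -.0216 .021
```

```text
20.525 [ 0.5617 -0.0215  0.1487] op 0.996358088395085 F [0.2148 0.3667 0.5393]
jaw deg 88.0121474733502 z [-0.0039  0.001  -1.    ]
shift cm [-0.0199  0.2082 12.7675]
```

View pics/a14_wrist.png

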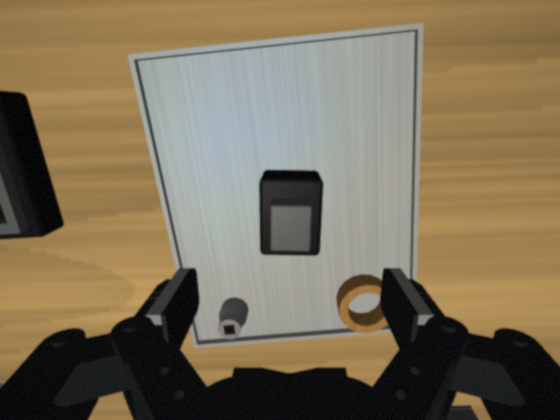

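The pack is centred at (291,213) and square to the jaw. Descending to grip the block across its 50 mm.

Request:
drive_tool:
  commands:
    - {"dx": 0,"dy": 0.1,"dz": 3,"turn": 0,"gripper": 0}
    - {"dx": 0,"dy": 0.1,"dz": 6,"turn": 0,"gripper": 0}
    - {"dx": 0,"dy": 0.1,"dz": 9,"turn": 0,"gripper": 0}
    - {"dx": 0,"dy": 0.1,"dz": 11.5,"turn": 0,"gripper": 0}
    - {"dx": 0,"dy": 0.1,"dz": 12.8,"turn": 0,"gripper": 0}
    - {"dx": 0,"dy": 0.1,"dz": 12.8,"turn": 0,"gripper": 0}
    - {"dx": 0,"dy": 0.1,"dz": 12.8,"turn": 0,"gripper": 0.3}
    - {"dx": 0,"dy": 0.1,"dz": 12.8,"turn": 0,"gripper": 1}
    - {"dx": 0,"dy": 0.1,"dz": 12.8,"turn": 0,"gripper": 1}
    - {"dx": 0,"dy": 0.1,"dz": 12.8,"turn": 0,"gripper": 1}
    - {"dx": 0,"dy": 0.1,"dz": 12.8,"turn": 0,"gripper": 1}

```text
time_s: 21.9
eef_pos: [0.5652, -0.0218, 0.0238]
eef_rot: [0.001, 0.719, 0.695, 0.001]
wrist_force: [0.1, 1.1, 5.2]
opening: 0.573
```

```bash
python3 look.py a15 wrist .5206 -.2885 .05
```

```text
21.95 [ 0.5652 -0.0218  0.0239] op 0.578369396140498 F [-0.0977  0.9804  5.3455]
jaw deg 88.01506092155256 z [ 0.0026 -0.0003 -1.    ]
shift cm [-26.8072  -3.5306  -2.6185]
```

View pics/a15_wrist.png

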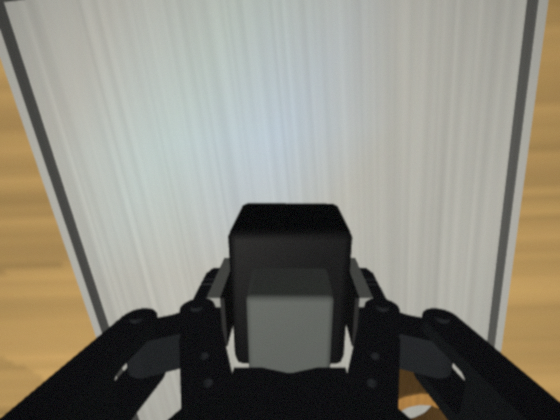

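The pack is held: opening 0.578, about 49 mm. Lifting to hover over the pocket.

Request:
drive_tool:
  commands:
    - {"dx": 0,"dy": 0,"dz": -2,"turn": 0,"gripper": 1}
    - {"dx": 0,"dy": 0,"dz": -5,"turn": 0,"gripper": 1}
    - {"dx": -2,"dy": -0.2,"dz": -8,"turn": 0,"gripper": 1}
    - {"dx": -6,"dy": -0.7,"dz": -8,"turn": -1,"gripper": 1}
    - {"dx": -11,"dy": -1.4,"dz": -8,"turn": -2,"gripper": 1}
    - {"dx": -16,"dy": -2.0,"dz": -8,"turn": -3,"gripper": 1}
    - {"dx": -21,"dy": -2.6,"dz": -8,"turn": -3.5,"gripper": 1}
    - {"dx": -25,"dy": -3.1,"dz": -8,"turn": -3.5,"gripper": 1}
    - {"dx": -26.8,"dy": -3.35,"dz": -7,"turn": -3.5,"gripper": 1}
    - {"dx": -26.8,"dy": -3.35,"dz": -6,"turn": -3.5,"gripper": 1}
    - {"dx": -26.8,"dy": -3.35,"dz": -6,"turn": -3.5,"gripper": 1}
    - {"dx": -26.8,"dy": -3.35,"dz": -6,"turn": -3.5,"gripper": 1}

```text
time_s: 23.45
eef_pos: [0.5215, -0.2869, 0.0821]
eef_rot: [-0.0, 0.697, 0.717, 0.0]
wrist_force: [0.1, 0.9, -5.8]
opening: 0.573
```

```bash
python3 look.py a16 wrist,top,scene .5224 -.2887 .0505;python3 - <<'E'
import cv2
t=cv2.imread("pics/a16_scene.png")
cv2.imwrite("pics/a16s.png",cv2.resize(t[80:230,100:300],None,fx=4,fy=4,interpolation=cv2.INTER_CUBIC))
E
```

```text
23.6 [ 0.5218 -0.2878  0.0827] op 0.5743250107200908 F [-0.2303  0.4286 -4.8785]
jaw deg 91.5909144326305 z [ 0.0005 -0.0003 -1.    ]
shift cm [-0.0947  0.0542  3.221 ]
```

View pics/a16_wrist.png

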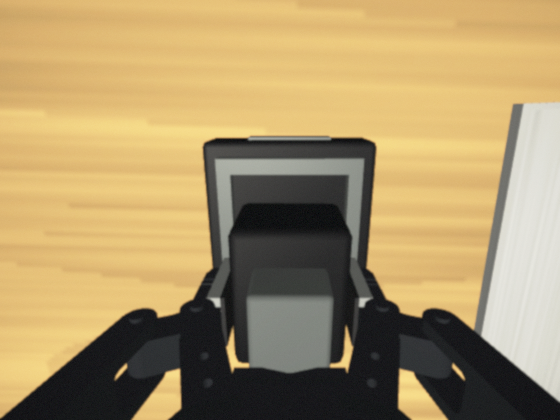

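View pics/a16s.png

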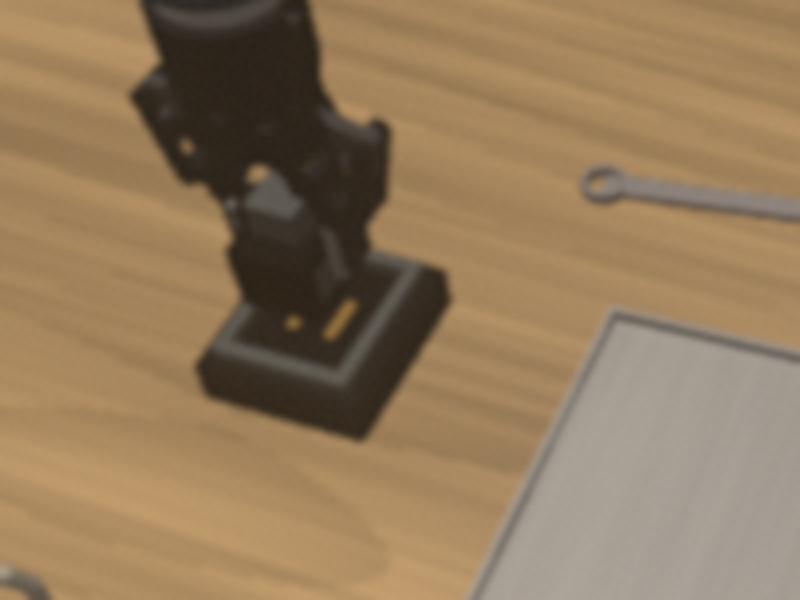

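The pocket spans x 231–348 and the pack 231–350, so both are centred at 290. The pack is aligned with the pocket, so I'll lower it gently.

Request:
drive_tool:
  commands:
    - {"dx": -0.05,"dy": 0,"dz": 1.2,"turn": 0,"gripper": 1}
    - {"dx": -0.05,"dy": 0,"dz": 2.2,"turn": 0,"gripper": 1}
    - {"dx": -0.05,"dy": 0,"dz": 2.8,"turn": 0,"gripper": 1}
    - {"dx": -0.05,"dy": 0,"dz": 3.1,"turn": 0,"gripper": 1}
    - {"dx": -0.05,"dy": 0,"dz": 3.2,"turn": 0,"gripper": 1}
    - {"dx": -0.05,"dy": 0,"dz": 3.3,"turn": 0,"gripper": 1}
    - {"dx": -0.05,"dy": 0,"dz": 3.3,"turn": 0,"gripper": 1}

```text
time_s: 24.48
eef_pos: [0.5211, -0.2888, 0.0509]
eef_rot: [-0.0, 0.698, 0.716, -0.0]
wrist_force: [-7.9, 4.2, 9.4]
opening: 0.573
```

```bash
python3 look.py a17 wrist,scene .5224 -.2887 .0505;python3 - <<'E'
import cv2
t=cv2.imread("pics/a17_scene.png")
cv2.imwrite("pics/a17s.png",cv2.resize(t[80:230,100:300],None,fx=4,fy=4,interpolation=cv2.INTER_CUBIC))
E
```

```text
24.575 [ 0.5211 -0.2888  0.0508] op 0.5792331630795904 F [-7.1046  4.0601  9.0347]
jaw deg 91.52943708157002 z [-0.0008  0.0003 -1.    ]
shift cm [0.0088 0.1348 0.0344]
```

View pics/a17_wrist.png

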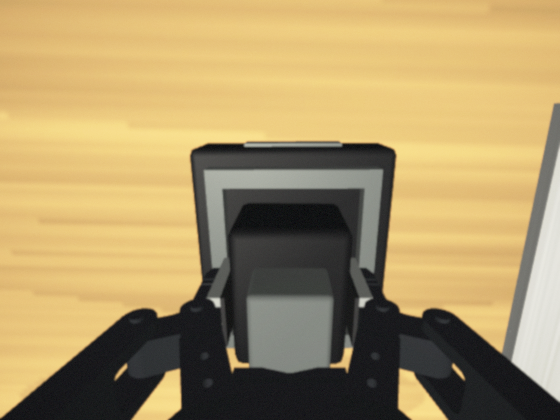

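View pics/a17s.png

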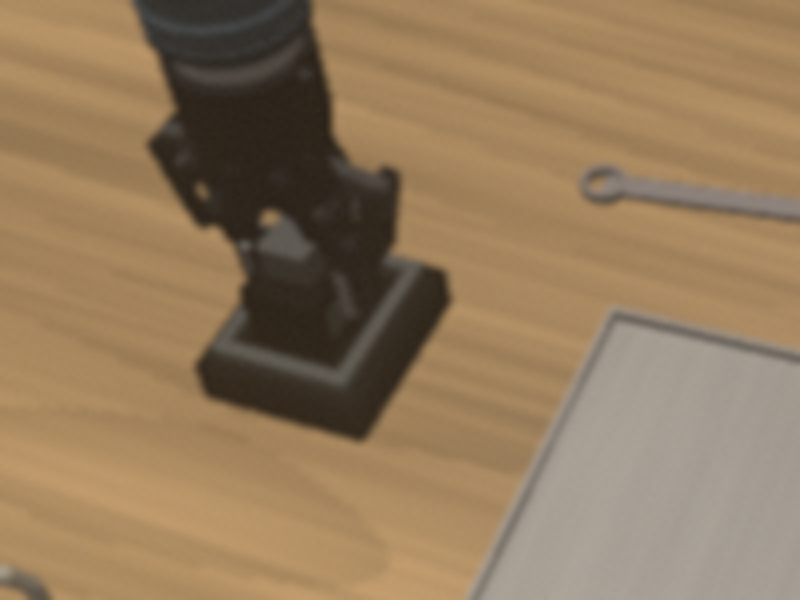

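The pack rests on the pocket floor: contact felt, TCP at 0.0508 against a computed 0.0509. Releasing and rising.

Request:
drive_tool:
  commands:
    - {"dx": 0,"dy": 0,"dz": 0,"turn": 0,"gripper": 0.3}
    - {"dx": 0,"dy": 0,"dz": 0,"turn": 0,"gripper": 0}
    - {"dx": 0,"dy": 0,"dz": 0,"turn": 0,"gripper": 0}
    - {"dx": 0,"dy": 0,"dz": 0,"turn": 0,"gripper": 0}
    - {"dx": 0,"dy": 0,"dz": -2,"turn": 0,"gripper": 0}
    - {"dx": 0,"dy": 0,"dz": -6,"turn": 0,"gripper": 0}
    - {"dx": 0,"dy": 0,"dz": -11,"turn": 0,"gripper": 0}
    - {"dx": 0,"dy": 0,"dz": -16,"turn": 0,"gripper": 0}
    - {"dx": 0,"dy": 0,"dz": -16,"turn": 0,"gripper": 0}

```text
time_s: 25.7
eef_pos: [0.524, -0.291, 0.2165]
eef_rot: [0.006, 0.698, 0.716, 0.0]
wrist_force: [-0.2, -0.1, -0.6]
opening: 0.999
```

```bash
python3 look.py a18 wrist,scene .4868 .3314 .21;python3 - <<'E'
import cv2
t=cv2.imread("pics/a18_scene.png")
cv2.imwrite("pics/a18s.png",cv2.resize(t[80:230,100:300],None,fx=4,fy=4,interpolation=cv2.INTER_CUBIC))
E
```

```text
25.8 [ 0.5216 -0.2891  0.2109] op 0.9977183891823295 F [ 0.2051  1.009  -1.4385]
jaw deg 91.52292748906662 z [ 0.0019 -0.0016 -1.    ]
shift cm [62.1255 -1.8335 -0.014 ]
```

View pics/a18_wrist.png

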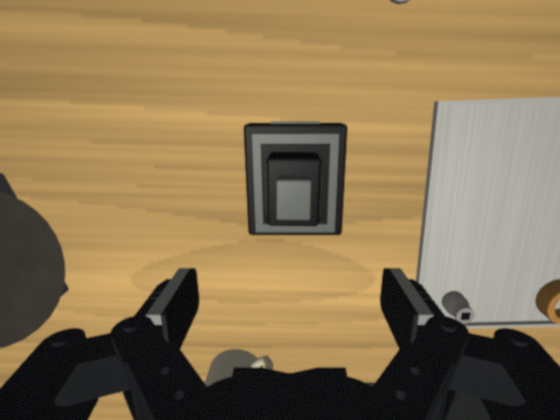

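View pics/a18s.png

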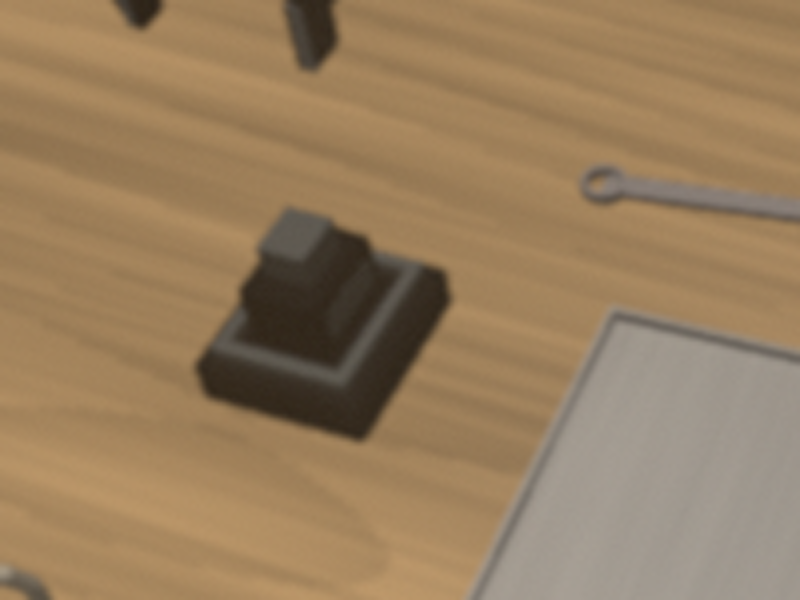

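Run:
```python
import cv2
t=cv2.imread("pics/a18_wrist.png")
cv2.imwrite("pics/a18w.png",cv2.resize(t[115:245,235:355],None,fx=4.5,fy=4.5,interpolation=cv2.INTER_CUBIC))
```

```text
(no output)
```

View pics/a18w.png

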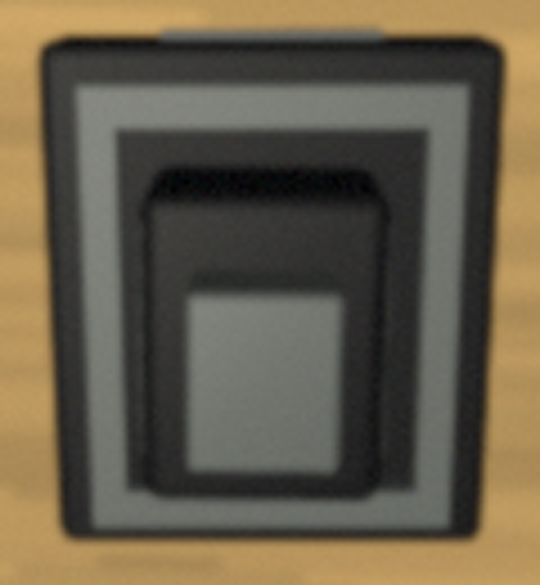

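Run:
```python
from h import *
W=dict(np.load("a18_wrist.npz"));S=dict(np.load("a18_scene.npz"))
g=lambda p:cr(p,235,115,4.5)
rim=np.mean([atz(W,g(p),.04) for p in [(75,84),(471,84),(452,528),(92,528)]],0)
st=np.mean([atz(W,g(p),.094) for p in [(187,292),(342,292),(340,472),(187,472)]],0)
print(rim,st,st-rim)
w=np.mean([(187,292),(342,292),(340,472),(187,472)],0); s=np.mean([(290,208),(332,220),(305,262),(260,248)],0)
print(tri((W,g(w)),(S,cr(s,100,80,4))))
```

```text
[ 0.5207801 -0.2877381  0.04     ] [ 0.52064518 -0.28981955  0.094     ] [-0.00013492 -0.00208145  0.054     ]
(array([ 0.5204    , -0.28912646,  0.09194138]), [0.8, 0.8])
```

The pack is about 2 mm off the pocket centre and its stem top is at 92 mm against 94 expected, so it is seated. Now the returns, spray first.

Request:
drive_tool:
  commands:
    - {"dx": 62.1,"dy": -1.8,"dz": 0,"turn": 1.5,"gripper": 0}
    - {"dx": 62.1,"dy": -1.8,"dz": 0,"turn": 1.5,"gripper": 0}
    - {"dx": 62.1,"dy": -1.8,"dz": 0,"turn": 1.5,"gripper": 0}
    - {"dx": 62.1,"dy": -1.8,"dz": 0,"turn": 1.5,"gripper": 0}
    - {"dx": 62.1,"dy": -1.8,"dz": 0,"turn": 1.5,"gripper": 0}
    - {"dx": 62.1,"dy": -1.8,"dz": 0,"turn": 1.5,"gripper": 0}
    - {"dx": 62.1,"dy": -1.8,"dz": 0,"turn": 1.5,"gripper": 0}
    - {"dx": 62.1,"dy": -1.8,"dz": 0,"turn": 1.5,"gripper": 0}
    - {"dx": 62.1,"dy": -1.8,"dz": 0,"turn": 1.5,"gripper": 0}
    - {"dx": 62.1,"dy": -1.8,"dz": 0,"turn": 1.5,"gripper": 0}
    - {"dx": 62.1,"dy": -1.8,"dz": 0,"turn": 1.5,"gripper": 0}
    - {"dx": 62.1,"dy": -1.8,"dz": 0,"turn": 1.5,"gripper": 0}
    - {"dx": 62.1,"dy": -1.8,"dz": 0,"turn": 1.5,"gripper": 0}

```text
time_s: 27.42
eef_pos: [0.4868, 0.3299, 0.2086]
eef_rot: [-0.0, 0.708, 0.707, -0.001]
wrist_force: [-1.2, -0.2, -0.2]
opening: 1.0
```

```bash
python3 look.py a19 wrist .4863 .3315 .115
```

```text
27.475 [0.4871 0.3299 0.2089] op 0.9945336137814177 F [-0.4425 -0.4883 -0.0437]
jaw deg 89.90184262422518 z [-0.0008 -0.0005 -1.    ]
shift cm [ 0.1635 -0.0694  9.393 ]
```

View pics/a19_wrist.png

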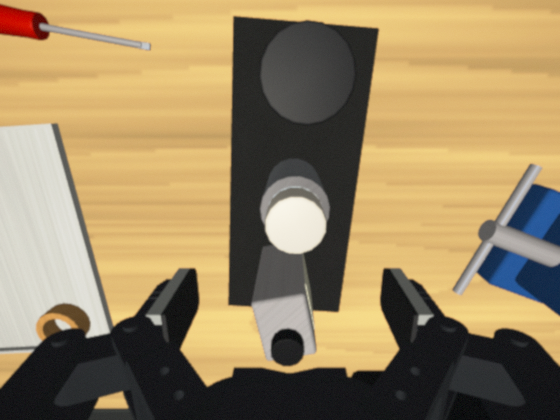

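All three are still upright. The spray cap at (296,224) is slightly right of the jaw line, consistent with the +1.6 mm shift computed.

Request:
drive_tool:
  commands:
    - {"dx": 0.15,"dy": -0.1,"dz": 4,"turn": 0,"gripper": 0}
    - {"dx": 0.15,"dy": -0.1,"dz": 7,"turn": 0,"gripper": 0}
    - {"dx": 0.15,"dy": -0.1,"dz": 9,"turn": 0,"gripper": 0}
    - {"dx": 0.15,"dy": -0.1,"dz": 9.4,"turn": 0,"gripper": 0}
    - {"dx": 0.15,"dy": -0.1,"dz": 9.4,"turn": 0,"gripper": 0.2}
    - {"dx": 0.15,"dy": -0.1,"dz": 9.4,"turn": 0,"gripper": 0.4}
    - {"dx": 0.15,"dy": -0.1,"dz": 9.4,"turn": 0,"gripper": 1}
    - {"dx": 0.15,"dy": -0.1,"dz": 9.4,"turn": 0,"gripper": 1}
    - {"dx": 0.15,"dy": -0.1,"dz": 9.4,"turn": 0,"gripper": 1}
    - {"dx": 0.15,"dy": -0.1,"dz": 9.4,"turn": 0,"gripper": 1}

```text
time_s: 28.72
eef_pos: [0.4869, 0.3335, 0.1169]
eef_rot: [0.001, 0.707, 0.707, 0.001]
wrist_force: [-0.5, -0.1, 7.0]
opening: 0.498
```

```bash
python3 look.py a20 wrist .5781 -.0952 .1169
```

```text
28.775 [0.4869 0.3335 0.1169] op 0.4965418425562295 F [0.0354 0.1367 5.7558]
jaw deg 90.03144619039992 z [ 0.0027  0.0012 -1.    ]
shift cm [-42.8743   9.0956  -0.0256]
```

View pics/a20_wrist.png

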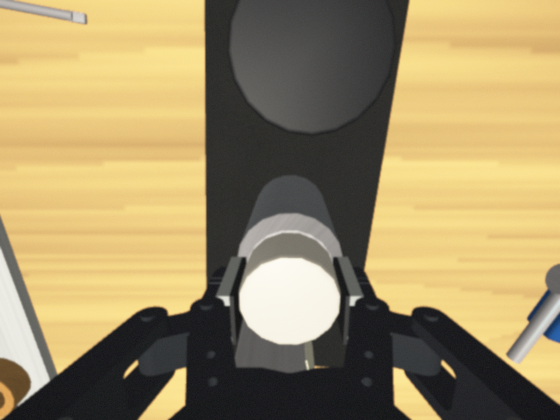

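Request:
drive_tool:
  commands:
    - {"dx": 0,"dy": 0,"dz": -2,"turn": 0,"gripper": 1}
    - {"dx": 0,"dy": 0,"dz": -5,"turn": 0,"gripper": 1}
    - {"dx": -2,"dy": 0,"dz": -6,"turn": 0,"gripper": 1}
    - {"dx": -6,"dy": 0,"dz": -6,"turn": 0,"gripper": 1}
    - {"dx": -11,"dy": 0.5,"dz": -6,"turn": 0,"gripper": 1}
    - {"dx": -16,"dy": 2,"dz": -6,"turn": 0,"gripper": 1}
    - {"dx": -21,"dy": 4,"dz": -6,"turn": 0,"gripper": 1}
    - {"dx": -26,"dy": 6,"dz": -6,"turn": 0,"gripper": 1}
    - {"dx": -31,"dy": 7.5,"dz": -6,"turn": 0,"gripper": 1}
    - {"dx": -36,"dy": 8.6,"dz": -6,"turn": 0,"gripper": 1}
    - {"dx": -40,"dy": 9.1,"dz": -6,"turn": 0,"gripper": 1}
    - {"dx": -42.4,"dy": 9.1,"dz": -5,"turn": 0,"gripper": 1}
    - {"dx": -42.8,"dy": 9.1,"dz": -3.5,"turn": 0,"gripper": 1}
    - {"dx": -42.8,"dy": 9.1,"dz": -2,"turn": 0,"gripper": 1}
    - {"dx": -42.8,"dy": 9.1,"dz": -0.8,"turn": 0,"gripper": 1}
    - {"dx": -42.8,"dy": 9.1,"dz": -0.3,"turn": 0,"gripper": 1}
    - {"dx": -42.8,"dy": 9.1,"dz": 0,"turn": 0,"gripper": 1}
    - {"dx": -42.8,"dy": 9.1,"dz": 0,"turn": 0,"gripper": 1}

```text
time_s: 31.02
eef_pos: [0.5775, -0.094, 0.1171]
eef_rot: [0.0, 0.707, 0.708, 0.0]
wrist_force: [-4.4, 3.4, 9.0]
opening: 0.496
```

```bash
python3 look.py a21 scene .5781 -.0952 .1169
```

```text
31.075 [ 0.5775 -0.094   0.1171] op 0.497783316128182 F [-3.9618  2.7717  7.8688]
jaw deg 90.09552640542614 z [ 0.0007  0.0005 -1.    ]
shift cm [-0.1174  0.0597  0.0207]
```

View pics/a21_scene.png

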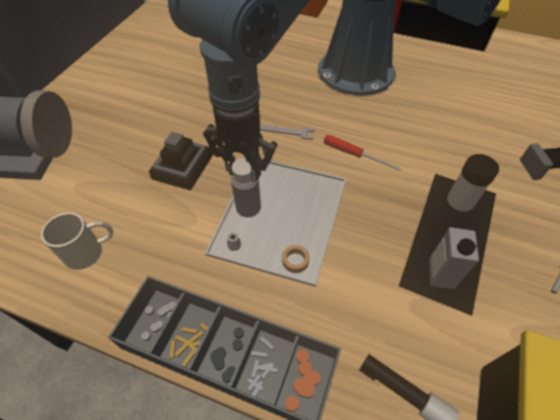

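The spray is back on its spot, within about 1.3 mm by TCP and matching the earlier scene view. Releasing and rising.

Request:
drive_tool:
  commands:
    - {"dx": 0,"dy": 0,"dz": 0,"turn": 0,"gripper": 0.4}
    - {"dx": 0,"dy": 0,"dz": 0,"turn": 0,"gripper": 0.2}
    - {"dx": 0,"dy": 0,"dz": 0,"turn": 0,"gripper": 0}
    - {"dx": 0,"dy": 0,"dz": 0,"turn": 0,"gripper": 0}
    - {"dx": 0,"dy": 0,"dz": -2,"turn": 0,"gripper": 0}
    - {"dx": 0,"dy": 0,"dz": -6,"turn": 0,"gripper": 0}
    - {"dx": 0,"dy": 0,"dz": -9,"turn": 0,"gripper": 0}
    - {"dx": 0,"dy": 0,"dz": -9,"turn": 0,"gripper": 0}

```text
time_s: 32.08
eef_pos: [0.5788, -0.0958, 0.2083]
eef_rot: [0.003, 0.707, 0.707, 0.001]
wrist_force: [0.9, -0.3, -0.1]
opening: 0.998
```

```bash
python3 look.py a22 wrist .387 .3393 .205
```

```text
32.125 [ 0.5776 -0.0954  0.2062] op 0.9998067086641134 F [-0.1615  0.2256 -0.7337]
jaw deg 90.0138936030738 z [ 0.0022 -0.0009 -1.    ]
shift cm [ 43.4736 -19.0497   0.0351]
```

View pics/a22_wrist.png

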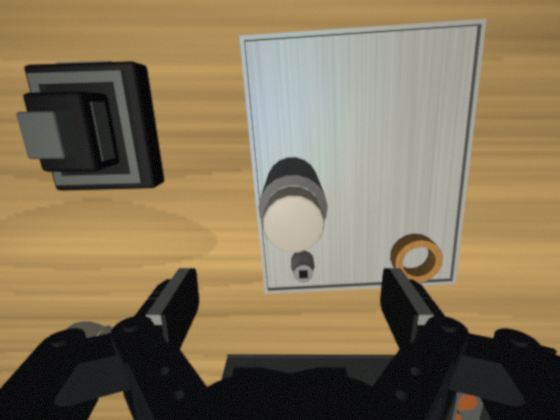

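The spray stands upright at (293,222). Now to the jar, at z≈0.205.

Request:
drive_tool:
  commands:
    - {"dx": 43.4,"dy": -19.0,"dz": 0,"turn": 0,"gripper": 0}
    - {"dx": 43.4,"dy": -19.0,"dz": 0,"turn": 0,"gripper": 0}
    - {"dx": 43.4,"dy": -19.0,"dz": 0,"turn": 0,"gripper": 0}
    - {"dx": 43.4,"dy": -19.0,"dz": 0,"turn": 0,"gripper": 0}
    - {"dx": 43.4,"dy": -19.0,"dz": 0,"turn": 0,"gripper": 0}
    - {"dx": 43.4,"dy": -19.0,"dz": 0,"turn": 0,"gripper": 0}
    - {"dx": 43.4,"dy": -19.0,"dz": 0,"turn": 0,"gripper": 0}
    - {"dx": 43.4,"dy": -19.0,"dz": 0,"turn": 0,"gripper": 0}
    - {"dx": 43.4,"dy": -19.0,"dz": 0,"turn": 0,"gripper": 0}
    - {"dx": 43.4,"dy": -19.0,"dz": 0,"turn": 0,"gripper": 0}
    - {"dx": 43.4,"dy": -19.0,"dz": 0,"turn": 0,"gripper": 0}

```text
time_s: 33.5
eef_pos: [0.3872, 0.3377, 0.2047]
eef_rot: [-0.0, 0.708, 0.707, -0.001]
wrist_force: [0.1, -0.1, -0.8]
opening: 0.998
```

```bash
python3 look.py a23 wrist .3862 .3393 .09
```

```text
33.55 [0.3874 0.3378 0.2049] op 0.9961463285447252 F [ 0.1872  0.4371 -0.1453]
jaw deg 89.91245229617864 z [-0.0005 -0.0005 -1.    ]
shift cm [ 0.1594 -0.1097 11.4899]
```

View pics/a23_wrist.png

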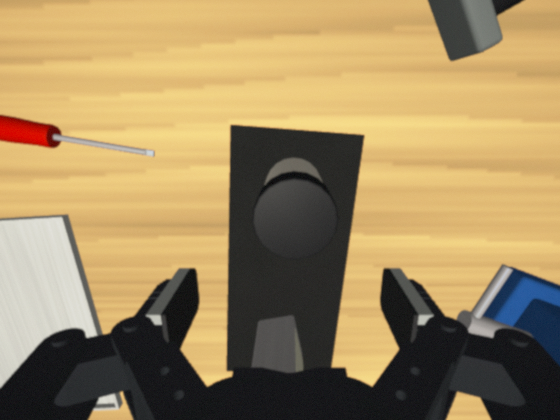

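The jar lid is at (295,216), and +0.15 cm centres it.

Request:
drive_tool:
  commands:
    - {"dx": 0.15,"dy": -0.1,"dz": 4,"turn": 0,"gripper": 0}
    - {"dx": 0.15,"dy": -0.1,"dz": 7,"turn": 0,"gripper": 0}
    - {"dx": 0.15,"dy": -0.1,"dz": 10,"turn": 0,"gripper": 0}
    - {"dx": 0.15,"dy": -0.1,"dz": 11.5,"turn": 0,"gripper": 0}
    - {"dx": 0.15,"dy": -0.1,"dz": 11.5,"turn": 0,"gripper": 0}
    - {"dx": 0.15,"dy": -0.1,"dz": 11.5,"turn": 0,"gripper": 0.15}
    - {"dx": 0.15,"dy": -0.1,"dz": 11.5,"turn": 0,"gripper": 0.3}
    - {"dx": 0.15,"dy": -0.1,"dz": 11.5,"turn": 0,"gripper": 1}
    - {"dx": 0.15,"dy": -0.1,"dz": 11.5,"turn": 0,"gripper": 1}
    - {"dx": 0.15,"dy": -0.1,"dz": 11.5,"turn": 0,"gripper": 1}
    - {"dx": 0.15,"dy": -0.1,"dz": 11.5,"turn": 0,"gripper": 1}

```text
time_s: 34.92
eef_pos: [0.387, 0.3411, 0.0921]
eef_rot: [0.001, 0.707, 0.707, 0.002]
wrist_force: [-0.9, 0.7, 7.0]
opening: 0.732
```

```bash
python3 look.py a24 wrist .4817 -.0323 .0919
```

```text
34.975 [0.3871 0.341  0.0921] op 0.7312686352370167 F [0.0541 0.1081 7.0695]
jaw deg 90.03518194290798 z [ 0.003   0.0014 -1.    ]
shift cm [-37.3403   9.4398  -0.005 ]
```

View pics/a24_wrist.png

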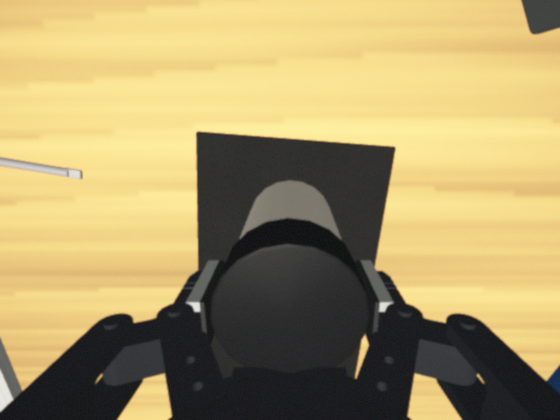

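The jar is gripped. Carrying it back.

Request:
drive_tool:
  commands:
    - {"dx": 0,"dy": 0,"dz": -2,"turn": 0,"gripper": 1}
    - {"dx": 0,"dy": 0,"dz": -5,"turn": 0,"gripper": 1}
    - {"dx": -3,"dy": 0.8,"dz": -6,"turn": 0,"gripper": 1}
    - {"dx": -8,"dy": 2,"dz": -6,"turn": 0,"gripper": 1}
    - {"dx": -13,"dy": 3.3,"dz": -6,"turn": 0,"gripper": 1}
    - {"dx": -18,"dy": 4.5,"dz": -6,"turn": 0,"gripper": 1}
    - {"dx": -23,"dy": 5.8,"dz": -6,"turn": 0,"gripper": 1}
    - {"dx": -28,"dy": 7.1,"dz": -6,"turn": 0,"gripper": 1}
    - {"dx": -33,"dy": 8.4,"dz": -6,"turn": 0,"gripper": 1}
    - {"dx": -36,"dy": 9.1,"dz": -6,"turn": 0,"gripper": 1}
    - {"dx": -37.4,"dy": 9.4,"dz": -5,"turn": 0,"gripper": 1}
    - {"dx": -37.4,"dy": 9.4,"dz": -3,"turn": 0,"gripper": 1}
    - {"dx": -37.4,"dy": 9.4,"dz": -1.5,"turn": 0,"gripper": 1}
    - {"dx": -37.4,"dy": 9.4,"dz": -0.6,"turn": 0,"gripper": 1}
    - {"dx": -37.4,"dy": 9.4,"dz": -0.2,"turn": 0,"gripper": 1}
    - {"dx": -37.4,"dy": 9.4,"dz": 0,"turn": 0,"gripper": 1}
    - {"dx": -37.4,"dy": 9.4,"dz": 0,"turn": 0,"gripper": 1}

```text
time_s: 37.1
eef_pos: [0.4804, -0.033, 0.0922]
eef_rot: [-0.0, 0.707, 0.708, 0.0]
wrist_force: [-6.3, 3.9, 11.8]
opening: 0.734
```

```bash
python3 look.py a25 scene .4817 -.0323 .0919
```

```text
37.15 [ 0.4804 -0.033   0.0922] op 0.732533530118346 F [-6.9347  3.7968 12.7355]
jaw deg 90.07124502033433 z [ 0.0002  0.0005 -1.    ]
shift cm [0.0659 0.1334 0.0315]
```

View pics/a25_scene.png

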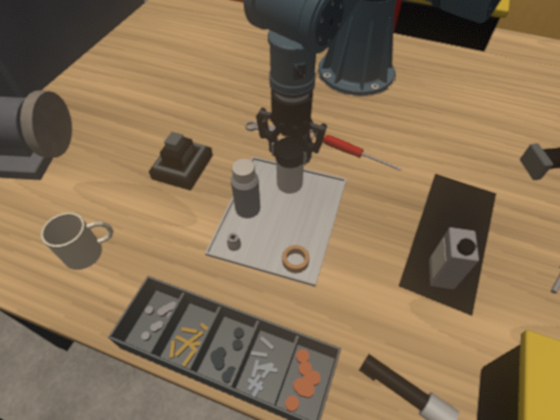

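The jar is back on its spot within about 1.5 mm. Releasing and rising.

Request:
drive_tool:
  commands:
    - {"dx": 0,"dy": 0,"dz": 0,"turn": 0,"gripper": 0.2}
    - {"dx": 0,"dy": 0,"dz": 0,"turn": 0,"gripper": 0}
    - {"dx": 0,"dy": 0,"dz": 0,"turn": 0,"gripper": 0}
    - {"dx": 0,"dy": 0,"dz": 0,"turn": 0,"gripper": 0}
    - {"dx": 0,"dy": 0,"dz": -2,"turn": 0,"gripper": 0}
    - {"dx": 0,"dy": 0,"dz": -6,"turn": 0,"gripper": 0}
    - {"dx": 0,"dy": 0,"dz": -11,"turn": 0,"gripper": 0}
    - {"dx": 0,"dy": 0,"dz": -12,"turn": 0,"gripper": 0}
    - {"dx": 0,"dy": 0,"dz": -12,"turn": 0,"gripper": 0}

```text
time_s: 38.28
eef_pos: [0.4803, -0.0337, 0.2106]
eef_rot: [0.001, 0.707, 0.707, 0.0]
wrist_force: [0.1, 0.6, -0.7]
opening: 1.003
```

```bash
python3 look.py a26 wrist .587 .324 .21
```

```text
38.325 [ 0.4795 -0.0335  0.2094] op 1.001669278503125 F [-0.8075  0.7216  0.2158]
jaw deg 90.01432733493817 z [-0.001   0.0003 -1.    ]
shift cm [35.7485 10.7588 -0.0582]
```

View pics/a26_wrist.png

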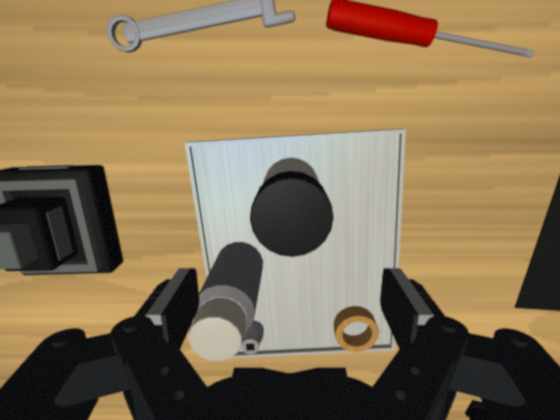

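The jar is upright at (291,215) and the spray is fine. Now the tin, with the jaw back at 100.8°.

Request:
drive_tool:
  commands:
    - {"dx": 35.75,"dy": 10.75,"dz": 0,"turn": -10.8,"gripper": 0}
    - {"dx": 35.75,"dy": 10.75,"dz": 0,"turn": -10.8,"gripper": 0}
    - {"dx": 35.75,"dy": 10.75,"dz": 0,"turn": -10.8,"gripper": 0}
    - {"dx": 35.75,"dy": 10.75,"dz": 0,"turn": -10.8,"gripper": 0}
    - {"dx": 35.75,"dy": 10.75,"dz": 0,"turn": -10.8,"gripper": 0}
    - {"dx": 35.75,"dy": 10.75,"dz": 0,"turn": -10.8,"gripper": 0}
    - {"dx": 35.75,"dy": 10.75,"dz": 0,"turn": -10.8,"gripper": 0}
    - {"dx": 35.75,"dy": 10.75,"dz": 0,"turn": -10.8,"gripper": 0}
    - {"dx": 35.75,"dy": 10.75,"dz": 0,"turn": -10.8,"gripper": 0}
    - {"dx": 35.75,"dy": 10.75,"dz": 0,"turn": -10.8,"gripper": 0}

```text
time_s: 39.58
eef_pos: [0.5875, 0.3226, 0.2105]
eef_rot: [0.0, 0.638, 0.77, 0.0]
wrist_force: [-0.9, -0.1, -0.1]
opening: 1.0
```

```bash
python3 look.py a27 wrist .5865 .3238 .079
```

```text
39.625 [0.5876 0.3228 0.2106] op 1.0029737527305438 F [ 0.3465 -0.7621 -0.6024]
jaw deg 100.73033777780763 z [ 0.0004  0.     -1.    ]
shift cm [ 0.1218 -0.091  13.1646]
```

View pics/a27_wrist.png

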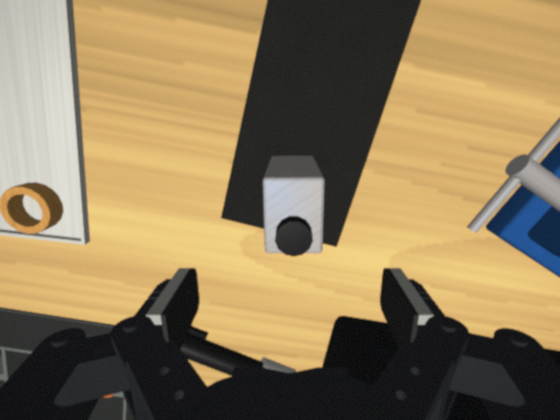

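The tin is square to the jaw, with its cap at (294,235).

Request:
drive_tool:
  commands:
    - {"dx": 0.1,"dy": -0.1,"dz": 4,"turn": 0,"gripper": 0}
    - {"dx": 0.1,"dy": -0.1,"dz": 7,"turn": 0,"gripper": 0}
    - {"dx": 0.1,"dy": -0.1,"dz": 10,"turn": 0,"gripper": 0}
    - {"dx": 0.1,"dy": -0.1,"dz": 12,"turn": 0,"gripper": 0}
    - {"dx": 0.1,"dy": -0.1,"dz": 13.1,"turn": 0,"gripper": 0}
    - {"dx": 0.1,"dy": -0.1,"dz": 13.1,"turn": 0,"gripper": 0}
    - {"dx": 0.1,"dy": -0.1,"dz": 13.1,"turn": 0,"gripper": 0.3}
    - {"dx": 0.1,"dy": -0.1,"dz": 13.1,"turn": 0,"gripper": 1}
    - {"dx": 0.1,"dy": -0.1,"dz": 13.1,"turn": 0,"gripper": 1}
    - {"dx": 0.1,"dy": -0.1,"dz": 13.1,"turn": 0,"gripper": 1}
    - {"dx": 0.1,"dy": -0.1,"dz": 13.1,"turn": 0,"gripper": 1}

```text
time_s: 41.0
eef_pos: [0.587, 0.3252, 0.0806]
eef_rot: [0.001, 0.637, 0.771, 0.001]
wrist_force: [-1.0, 1.4, 5.8]
opening: 0.53
```

```bash
python3 look.py a28 wrist .5605 .0494 .0804
```

```text
41.05 [0.587  0.3252 0.0806] op 0.5355903500822076 F [-0.4636  1.5018  6.3201]
jaw deg 100.82641594285623 z [ 0.002   0.0009 -1.    ]
shift cm [-26.5882  -7.7819  -0.0085]
```

View pics/a28_wrist.png

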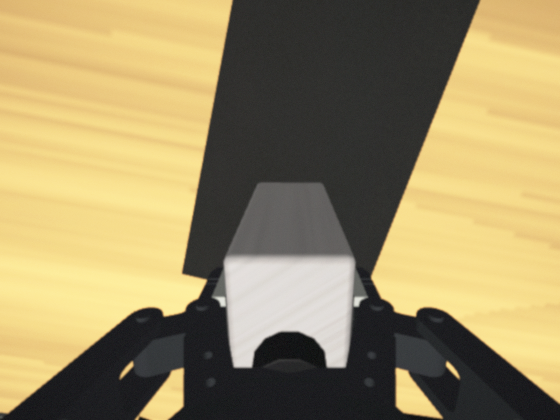

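The tin is gripped with the same picture as before. Carrying it back.

Request:
drive_tool:
  commands:
    - {"dx": 0,"dy": 0,"dz": -2,"turn": 0,"gripper": 1}
    - {"dx": 0,"dy": 0,"dz": -5,"turn": 0,"gripper": 1}
    - {"dx": -2,"dy": -0.6,"dz": -6,"turn": 0,"gripper": 1}
    - {"dx": -6,"dy": -1.8,"dz": -6,"turn": 0,"gripper": 1}
    - {"dx": -11,"dy": -3.2,"dz": -6,"turn": 0,"gripper": 1}
    - {"dx": -16,"dy": -4.7,"dz": -6,"turn": 0,"gripper": 1}
    - {"dx": -21,"dy": -6.2,"dz": -6,"turn": 0,"gripper": 1}
    - {"dx": -25,"dy": -7.3,"dz": -6,"turn": 0,"gripper": 1}
    - {"dx": -26.6,"dy": -7.8,"dz": -5,"turn": 0,"gripper": 1}
    - {"dx": -26.6,"dy": -7.8,"dz": -3,"turn": 0,"gripper": 1}
    - {"dx": -26.6,"dy": -7.8,"dz": -1.5,"turn": 0,"gripper": 1}
    - {"dx": -26.6,"dy": -7.8,"dz": -0.6,"turn": 0,"gripper": 1}
    - {"dx": -26.6,"dy": -7.8,"dz": -0.2,"turn": 0,"gripper": 1}
    - {"dx": -26.6,"dy": -7.8,"dz": 0,"turn": 0,"gripper": 1}
    - {"dx": -26.6,"dy": -7.8,"dz": 0,"turn": 0,"gripper": 1}

```text
time_s: 42.92
eef_pos: [0.5598, 0.0494, 0.0806]
eef_rot: [0.0, 0.637, 0.771, 0.0]
wrist_force: [-5.7, 1.0, 5.2]
opening: 0.532
```

```bash
python3 look.py a29 scene .5605 .0494 .0804
```

```text
42.975 [0.5598 0.0493 0.0806] op 0.5351406949853746 F [-5.4531  1.8713  4.4951]
jaw deg 100.86303989602051 z [ 0.0005  0.0002 -1.    ]
shift cm [-0.0084  0.0708  0.0236]
```

View pics/a29_scene.png

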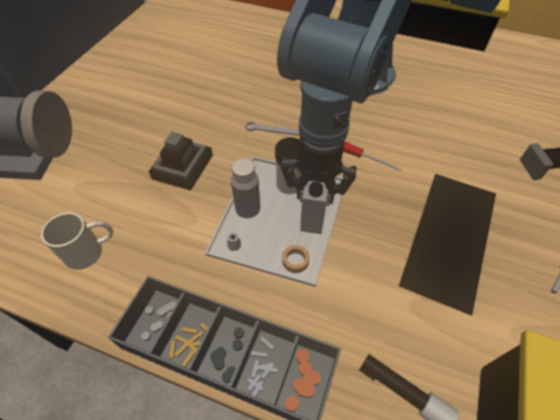

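The tin is down within 1 mm. Releasing, rising and moving clear towards +y for a final look.

Request:
drive_tool:
  commands:
    - {"dx": 0,"dy": 0,"dz": 0,"turn": 0,"gripper": 0.3}
    - {"dx": 0,"dy": 0,"dz": 0,"turn": 0,"gripper": 0}
    - {"dx": 0,"dy": 0,"dz": 0,"turn": 0,"gripper": 0}
    - {"dx": 0,"dy": 0,"dz": 0,"turn": 0,"gripper": 0}
    - {"dx": 0,"dy": 0,"dz": -2,"turn": 0,"gripper": 0}
    - {"dx": 0,"dy": 0,"dz": -6,"turn": 0,"gripper": 0}
    - {"dx": 0,"dy": 0,"dz": -11,"turn": 0,"gripper": 0}
    - {"dx": 0,"dy": 0,"dz": -14,"turn": 0,"gripper": 0}
    - {"dx": 5,"dy": 0,"dz": -14,"turn": 0,"gripper": 0}
    - {"dx": 11,"dy": 0,"dz": -14,"turn": 0,"gripper": 0}
    - {"dx": 17,"dy": 0,"dz": -14,"turn": 0,"gripper": 0}
    - {"dx": 23,"dy": 0,"dz": -14,"turn": 0,"gripper": 0}
    - {"dx": 27,"dy": 0,"dz": -14,"turn": 0,"gripper": 0}
    - {"dx": 27,"dy": 0,"dz": -14,"turn": 0,"gripper": 0}
    - {"dx": 27,"dy": 0,"dz": -14,"turn": 0,"gripper": 0}

```text
time_s: 44.85
eef_pos: [0.5088, 0.3136, 0.2191]
eef_rot: [0.0, 0.637, 0.771, -0.0]
wrist_force: [0.3, -0.3, -0.1]
opening: 0.999
```

```bash
python3 look.py a30 top,scene
python3 - <<'E'
import cv2,numpy as np
a=cv2.imread("pics/top0.png")[165:285,240:345];b=cv2.imread("pics/a30_top.png")[165:285,240:345]
cv2.imwrite("pics/cmp.png",cv2.resize(np.hstack([a,b]),None,fx=3.7,fy=3.7,interpolation=cv2.INTER_CUBIC))
E
```

```text
44.95 [0.5092 0.3128 0.2192] op 1.0026834756354535 F [-0.1773 -0.8545  0.3282]
jaw deg 100.7395132715512 z [-0.0001 -0.0004 -1.    ]
```

View pics/cmp.png

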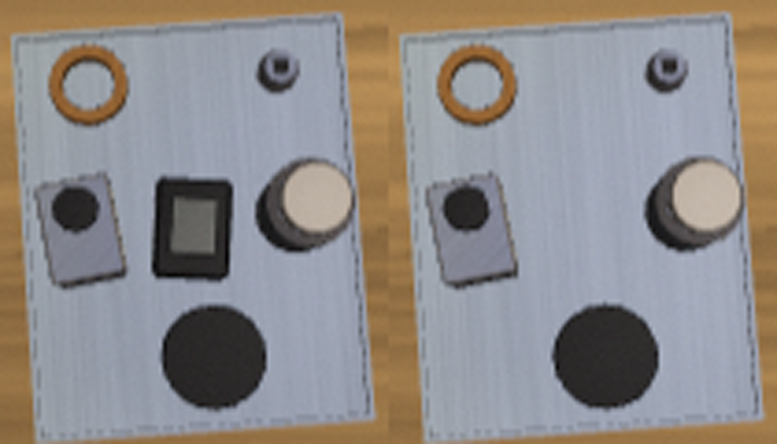

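View pics/a30_scene.png

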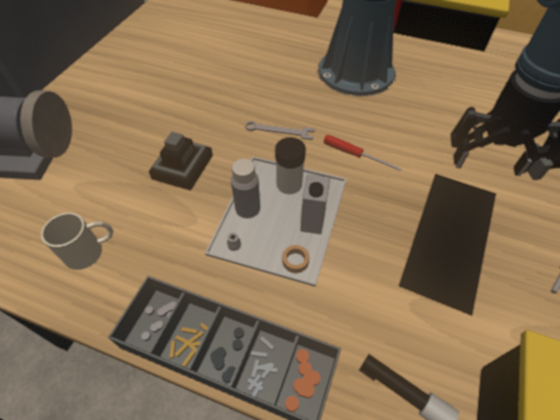

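Before and after crops match within about 1 px (2–3 mm): tin cap x 75 to 77.5, jar 214 to 217 and spray cap 317 to 318 in ×3.7 pixels. Tape and socket haven't moved, and the arm is clear.

```bash
python3 -c "
from bench import ctrl
print(ctrl.hand_in())"
```

```text
the job is handed in; nothing more can be done
None
```

The job is done and handed in at about 45 s of the 144 s allowed. The hand-in reports no verdict, so what follows is from my own checks.

**What I did:** I moved the tin, jar and spray can upright onto the mat, then seated the battery in the charger pocket. After that I put the spray can, jar and tin back on their original spots.

**Last checks:**
- **Battery:** it sits about 2 mm from the pocket centre, lined up with it by eye. Its stem top measured 92 mm against 94 mm expected.
- **Containers:** all three stand upright, within about 2–3 mm of where they started when comparing the top views before and after.
- **Tape roll and socket:** neither has moved.
- **Arm:** it is clear of everything.

**Readings that disagreed along the way:**
- **Jar lid height:** it first measured 105 mm because I misread the dark lid in the scene view. Re-measured with the wrist camera it came to 117 mm, against 121 mm expected.
- **Charger corners:** my first wrist-camera reading was inconsistent, so I read them again from an enlarged crop before placing the battery.
- **Refused move:** one call was rejected because rows were missing keys; nothing moved.

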